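# Make up the marking kit and the sewing kit for a home fitting

## Robot

A 6-joint arm with a two-finger parallel gripper is mounted at the origin on a cart in front of the work surface, level with it; the furniture and walls round the work are solid. World frame = base frame: x ahead of the robot, y to its left, z up, the work surface at z = 0. Lengths are in m, angles in degrees, forces in N, time in s.
With the tool pointing down it reaches from about 0.375 to 0.9 m from the base axis. Payload 3.1 kg.
Tool frame: the origin (TCP) lies at the very end of the fingers, on their centre line; the grasp point (between the pads) lies 19 mm behind it (bot.hold_point_z is the z of the grasp point in the tool frame, in m); z points along the fingers, y is the line along which they close (so a half turn about z gives the same grasp; the last joint's range is limited). The gripper opens to 87 mm and grips with 3 to 60 N. Pads are 19 mm wide; open, the fingers measure 117 mm over their backs; the gripper's body (75 mm by 190 mm) begins 51 mm behind the grasp point.
Start: joints at [62.08, 30.224, 82.088, -0, 67.689, -10.227], TCP at [0.19, 0.595, 0.223] pointing down, gripper open.
Joint ranges: [-176.69, 176.69], [-43.24, 126.21], [12.49, 139.97], [-82, 262], [0, 151.66], [-163.58, 163.58]. Speed limits (degrees/s): [159.86, 159.86, 180, 180, 180, 180].

## Interface

Orientations are given as a 3x3 rotation matrix whose columns are the frame's x, y, z axes.
In Python, from rig import bot, capture, camera_model gives the robot as it stands.
- The arm moves only by the tool apply_moves, never from a script. Its argument "plan" is text: rows parted by semicolons, each of 6 numbers parted by spaces: the shift along the tool's x, y, z in units of 0.05 m (1.0 is 0.05 m), then the turn, a rotation vector about the tool's x, y, z in units of 360 degrees (1.0 is 360 degrees). In form: dx dy dz ax ay az; .... A call has 1 to 10 rows; each row shifts and turns the commanded pose from where the row before left it, along the tool's axes as they then stand; what a row does not reach is not made up. A row lasts 1/12 s, in which the tool goes at most 41.7 mm and 7.16 degrees, less where a joint would pass 70% of its speed; a pose out of reach is approached as far as the arm can. A call with a number of a shift or a turn outside -1 to 1 is refused whole. A call with a gripper value outside its range is refused whole. "gripper" is the gripper command: -1 is shut, 1 is fully open, values between are in proportion, set as the call begins (left out, the last holds). The fingers move at their own pace and stop on an object; the grip force is fixed at half the most. Time passes only in rows, so rows that do not move let the fingers close. It gives the time, the measured TCP pose, the force, the opening and the grip force at its end, in the units of the state.
- bot.read_state(): the state, without advancing time (a new reading comes with each control period).
- capture(name): name is "scene" or "top" or "wrist"; returns the picture (400x640x3 uint8, red, green, blue); there is no depth.
- camera_model(name): a dict with "vertical_fov" (degrees; the focal length in pixels is half the picture's height over the tangent of half this angle, whatever the lens; pixels are square), "cx", "cy" (the principal point, pixels), "dist" ([k1, k2, p1, p2, k3] as OpenCV has them; the pictures are not rectified), "position" and "rotation" of the camera in the world; the wrist camera has in their place "hand_eye" (4x4, takes a point from camera to tool coordinates, whose origin is the TCP and whose axes are the flange's). Camera axes: x right, y down, z forward; pixel columns grow to the right and rows downward; lengths in m; the calibration is good to about 2 mm. A picture is of the moment at which its call begins: read the wrist's pose just before it. camera_model takes no time and is no camera call.
- bot.hand_in(): hands the job in; it is judged then, once.
The state is a dict: "time_s": time; "joint_positions": joint angles; "qvel": joint speeds; "tau": joint torques, N m; "position": TCP position; "tcp_rot": TCP orientation; "force": force on the tool from outside, world axes, zero at the start; "moment": the same for the moment, N m; "opening": opening from 0.0 (shut) to 1.0 (fully open); "grasp_force": force on a finger pad.
Only numpy, scipy, OpenCV 4.12 (cv2) and the standard library are available. Lean on these libraries where they do the work, as an engineer would, in place of code of your own. Each camera call takes 0.05 s, during which the arm holds its last target. There are 200 camera calls.

## Task

Make up two kits for the home fitter from the stock laid out along the near edge of the counter: the light blue tailor's chalk and the black-and-white garment marker go into their fitted recesses in the blue case, and the navy thread and the yellow tape measure stand upright in the round cup and the oblong pocket of the wooden tray. When chalk and marker are in, close the blue case with its cover, both holes over the brass pins and the cover flat down on the rim. Leave the red and the white thread standing where they are.

Things in the scene. Friction and masses are not known exactly. Their poses are not given: they have to be found in the camera images.
- marking_case: Blue case, 150 (x) x 164 (y) mm, open, fixed; rim 28 mm up, floor 4, insert 12. Origin: centre of underside. Chalk recess centred at (35.5, 0): 68 (x) x 50 (y) mm, finger notches to y +-50; chalk's long side along x. Marker slot at (-37, 0): 34 x 156 mm, finger notches x -71 to -3 at |y| < 20; marker along y. Brass pins 8 mm thick at (62, 67), (-62, -67), tapered tips 42 mm up.
- case_cover: Loose blue cover, plate 150 (x) x 164 (y) x 5 mm, 0.16 kg; two 11 mm holes at (62, 67) and (-62, -67) mm fit the pins. Wooden pull on its middle: 14 mm thick in x, 60 long in y, 5 to 35 mm above the underside. Origin: centre of underside, z up. Fits either way round, not upside down. Seated: axes along the case's, origin 28 mm above the case's origin.
- sewing_tray: Low light-wood tray, grey felt floor, 150 (x) x 164 (y) mm, fixed; walls 14 mm high, floor 4 mm. Origin: centre of underside, z up. Round spool cup, 45 mm inside, centred at (42, 0) mm; oblong tape pocket centred at (-30, 0) mm, 49 (x) x 90 (y) mm inside; both edges 14 mm above the counter. The tape stands with its length along the tray's y, either way round.
- tailor_chalk: Loose piece of light blue tailor's chalk, 34 (x) x 52 (y) x 8 (z) mm, lying flat; origin: centre of its underside, z up. Grasp across the 34 mm (fingers close along its x).
- marker_mid (a point): Middle of the loose garment marker, on its axis: round, white barrel and black cap, 139 mm long along its x, 18 mm diameter, 22 g, lying; the point is 9 mm above what it lies on. It can roll about its x, so its y and z axes may point anywhere. Grasp across the barrel here.
- navy_spool: Loose spool of dark navy thread with wooden ends and a navy label on top, standing, 29 mm diameter, 46 mm tall; origin: centre of its underside, z up.
- tape_measure: Loose yellow pocket tape measure standing on its edge, 74 (x) x 33 (y) x 62 (z) mm, 0.17 kg; origin: centre of its underside, z up. The 32 mm thick case spans x = -23 to +37 mm and z = 0 to 58 mm (the tape's end sticks out at -x); grasp across the case about x = +7 mm (fingers close along its y).
- red_spool: Loose spool of red thread with a red label on top, the same size as the navy one (29 mm diameter, 46 mm tall), standing; not wanted, stays where it is. Origin: centre of its underside.
- white_spool: Loose spool of white thread with a white label on top, the same size as the navy one (29 mm diameter, 46 mm tall), standing; not wanted, stays where it is. Origin: centre of its underside.
Things that resemble listed ones, but are neither listed nor needed, are in the scene too. Of the things that look like the navy_spool, the larger one is meant.

How it is judged (in metres and radians):
On the way, in this order (a step that is already met when the one before it is completed fails the run):
1. the chalk and the marker lie in their recesses of the blue case (x of tailor_chalk in the frame of marking_case between 0.0235 and 0.0475 m and y of tailor_chalk in the frame of marking_case between -0.012 and 0.012 m and z of tailor_chalk in the frame of marking_case between 0 and 0.008 m and angle between tailor_chalk's own z axis and vertical below 0.15 rad and x of marker_mid in the frame of marking_case between -0.049 and -0.025 m and y of marker_mid in the frame of marking_case between -0.013 and 0.013 m and z of marker_mid in the frame of marking_case between 0.009 and 0.017 m), for 0.2 s.
2. then the cover is seated on the case's pins (horizontal distance between case_cover and marking_case below 0.005 m and z of case_cover in the frame of marking_case between 0.025 and 0.031 m and angle between case_cover's own z axis and vertical below 0.035 rad and angle between the x axis of case_cover and the x axis of marking_case, either way round below 0.06 rad), for 0.2 s.
At the end, for the whole second after the job is handed in: Chalk flat and marker on the floor of their recesses (12-13 mm), cover over both pins and level on the rim (5 mm, 0.06 rad, 3 mm in height), navy spool upright in the cup and tape upright in the pocket of the wooden tray (12 mm, on the floor); all released, at rest (all of step 1 and all of step 2 and x of navy_spool in the frame of sewing_tray between 0.03 and 0.054 m and y of navy_spool in the frame of sewing_tray between -0.012 and 0.012 m and z of navy_spool in the frame of sewing_tray between 0 and 0.008 m and angle between each of navy_spool, tape_measure's own z axis and vertical below 0.12 rad and x of tape_measure in the frame of sewing_tray between -0.042 and -0.018 m and y of tape_measure in the frame of sewing_tray between -0.012 and 0.012 m and z of tape_measure in the frame of sewing_tray between 0 and 0.008 m and linear speed of each of tailor_chalk, tape_measure, navy_spool, case_cover below 0.02 m/s); the robot touches nothing.
It fails at once if the red spool is moved by more than 30 mm or knocked over (distance of red_spool from where it was at the start of the episode above 0.03 m or angle between red_spool's own z axis and vertical above 0.5 rad).
It fails at once if the white spool is moved by more than 30 mm or knocked over (distance of white_spool from where it was at the start of the episode above 0.03 m or angle between white_spool's own z axis and vertical above 0.5 rad).
It also fails if it takes over 134 s, if anything falls off the work surface, if the arm or the gripper's body presses on something with over 40 N, if the wrist force passes 120 N, or if a joint passes its speed limit or range.

## Working session

There is one attempt and no reset: what is moved stays moved. The work goes in short steps, Python scripts to look and compute and a tool call to move; the robot and the scene stay as the last step left them, time stands still between calls to the robot, and variables do not carry over. Pictures are saved under pics/ and viewed, at most 14 in all, crops included, and the job is handed in when it is done.

Besides the shell and the picture viewer there is one more tool, called after "Emit:" as name(argument=value, ...) on one line, values as JSON. apply_moves: Moves the arm, as the interface text tells. Its arguments: {"type":"object","properties":{"plan":{"type":"string"},"gripper":{"type":"number"}},"required":["plan"]}

```bash
mkdir -p pics; ls; cat > h.py <<'E'
import numpy as np, cv2
from rig import bot, capture, camera_model
def cam(name, st=None):
    m=camera_model(name); f=200/np.tan(np.radians(m["vertical_fov"])/2)
    K=np.array([[f,0,m["cx"]],[0,f,m["cy"]],[0,0,1.]]); d=np.array(m["dist"],float)
    if "hand_eye" in m:
        st=st or bot.read_state(); T=np.eye(4); T[:3,:3]=st["tcp_rot"]; T[:3,3]=st["position"]
        T=T@np.array(m["hand_eye"]); R,p=T[:3,:3],T[:3,3]
    else: R,p=np.array(m["rotation"]),np.array(m["position"])
    return K,d,R,p
def ray(c,uv,z):
    K,d,R,p=c; u=cv2.undistortPoints(np.array(uv,float).reshape(-1,1,2),K,d).reshape(-1,2)
    v=np.c_[u,np.ones(len(u))]@R.T
    return p+v*((z-p[2])/v[:,2])[:,None]
def proj(c,P):
    K,d,R,p=c; return cv2.projectPoints((np.array(P,float).reshape(-1,3)-p)@R,np.zeros(3),np.zeros(3),K,d)[0].reshape(-1,2)
def save(name,img): cv2.imwrite("pics/"+name,img[:,:,::-1])
E
python3 - <<'E'
from h import *
st=bot.read_state(); print(st)
for n in ("scene","top","wrist"):
    i=capture(n); np.save(n,i); save(n+"0.png",i); c=cam(n,st); print(n,c[3],c[0][0,0],c[2][:,2])
E
```

```text
pics
{'time_s': 0.0, 'joint_positions': array([ 6.20803075e+01,  3.02806262e+01,  8.21563039e+01, -1.56221485e-03,
        6.76879938e+01, -1.02292660e+01]), 'qvel': array([-0.01805019,  0.04968177,  0.01401985, -0.00687453,  0.02625254,
        0.03514416]), 'tau': array([-5.08240137e-04, -4.40038919e+01, -1.76590616e+01,  6.30507711e-02,
        5.83431136e-02, -1.88782205e-04]), 'position': array([0.18957417, 0.59479066, 0.22155428]), 'tcp_rot': array([[-9.52715241e-01,  3.03862916e-01, -9.98615406e-04],
       [ 3.03864341e-01,  9.52713338e-01, -1.93836121e-03],
       [ 3.62398127e-04, -2.15014988e-03, -9.99997623e-01]]), 'force': array([0.10721203, 0.16051102, 0.33312072]), 'moment': array([-0.03204112, -0.01828084, -0.02708702]), 'grasp_force': 0.0, 'opening': 0.9971501439578241}
scene [-0.14156746  0.60524734  0.47700945] 390.4496749079713 [ 0.68453147 -0.57964515 -0.44207259]
top [0.34824602 0.03305898 1.18132752] 444.26655770711983 [ 0.12136873  0.01503409 -0.99249363]
wrist [0.12297065 0.61596979 0.38350415] 351.03464733229515 [ 0.241294   -0.07806434 -0.96730717]
```

View pics/top0.png

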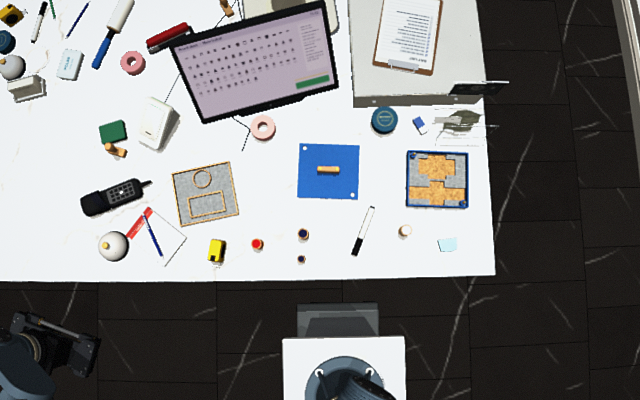

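View pics/scene0.png

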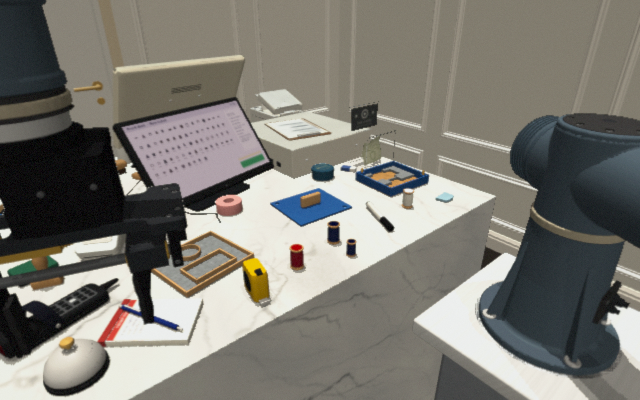

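The top view shows the chalk at (447,244), marker (363,231), cover (328,171), case (437,180), tray (206,194) and tape (216,250). The red spool is at (257,244) and the white one at (405,231).
There are two navy candidates: the larger at (303,234) and the smaller at (301,259). The larger one is meant. I'll confirm that in a crop.

```bash
python3 - <<'E'
from h import *
i=np.load("top.npy"); c=cam("top"); hsv=cv2.cvtColor(i,cv2.COLOR_RGB2HSV)
s=np.load("scene.npy")
a=cv2.resize(i[210:270,200:470],None,fx=2.9,fy=2.9,interpolation=cv2.INTER_CUBIC); b=cv2.resize(s[190:290,230:470],(783,326),interpolation=cv2.INTER_CUBIC)
save("crop1.png",np.vstack([a,b]) if a.shape[1]==b.shape[1] else np.vstack([cv2.resize(a,(783,174)),b]))
def comp(n,m,box,z):
    x0,y0,x1,y1=box; mm=np.zeros(m.shape,np.uint8); mm[y0:y1,x0:x1]=(m[y0:y1,x0:x1]>0)
    cs,_=cv2.findContours(mm,0,2)
    k=max(cs,key=cv2.contourArea); P=ray(c,k.reshape(-1,2),z)
    r=cv2.minAreaRect((P[:,:2]*1000).astype(np.float32)); print(n,[np.round(q,1) for q in r])
H,S,V=[hsv[...,k] for k in range(3)]
comp("chalk",((H>80)&(H<105)&(S>30)),(430,230,465,260),.008)
comp("marker",((V<225)),(345,200,380,262),.009)
comp("navyL",((V<120)),(290,222,316,245),.046)
comp("navyS",((V<120)),(290,248,316,268),.034)
comp("red",((S>120)),(245,232,270,256),.046)
comp("white",((V<215)|(S>40)),(393,220,418,242),.046)
comp("tape",((H>20)&(H<35)&(S>120)),(200,232,232,268),.058)
comp("cover",((H>100)&(H<125)&(S>120)),(290,135,366,205),.005)
comp("case",((H>100)&(H<125)&(S>90)),(400,140,475,215),.028)
comp("tray",((V<215)|(S>40)),(165,155,245,232),.014)
E
```

```text
chalk [array([ 385.8, -282.4]), array([32.1, 47.3]), np.float64(5.5)]
marker [array([429.1, -59.2]), array([ 18.5, 143.5]), np.float64(67.8)]
navyL [array([423.7,  97.8]), array([18. , 20.5]), np.float64(89.1)]
navyS [array([358.9, 104.7]), array([12.9, 12.8]), np.float64(88.9)]
red [array([399. , 213.8]), array([28.5, 23.1]), np.float64(89.0)]
white [array([ 421.4, -158.5]), array([24.3, 37.5]), np.float64(81.9)]
tape [array([383.9, 322.6]), array([56.2, 33.7]), np.float64(0.1)]
cover [array([593.2,  28.9]), array([161.9, 148.3]), np.float64(86.5)]
case [array([ 561.1, -260. ]), array([165.8, 151.3]), np.float64(86.3)]
tray [array([537.7, 362.6]), array([153.6, 166.8]), np.float64(10.8)]
```

View pics/crop1.png

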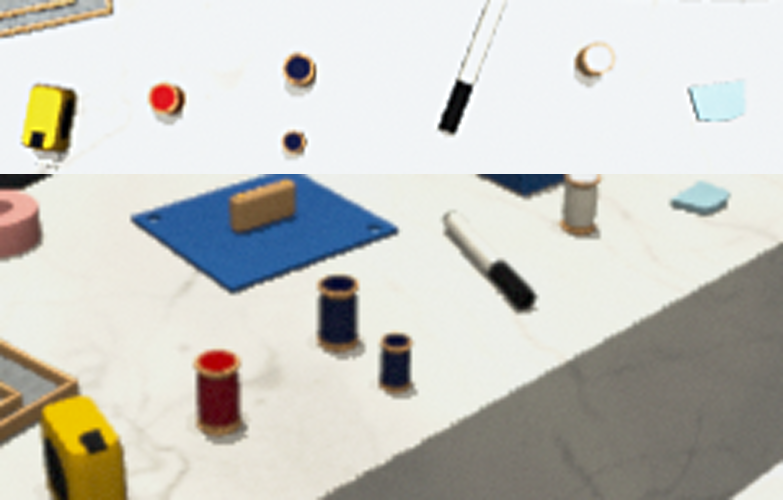

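The crop confirms the larger navy spool at top (303,234), with the small decoy at (301,259). The case and tray both have +x facing away from the robot. I'll go to the chalk first.

```bash
cat >> h.py <<'E'
def go(x,y,z,yaw=None,st=None,step=0.75):
    """print turn rows, then shift rows, to bring TCP to x,y,z, tool y at yaw (mod 180 not applied)"""
    st=st or bot.read_state(); R=np.array(st["tcp_rot"]); p=np.array(st["position"])
    y0=np.degrees(np.arctan2(R[1,1],R[0,1]))
    if yaw is not None:
        a=-(((yaw-y0)+180)%360-180); n=max(1,int(np.ceil(abs(a)/6.9)))
        print(f"turn {n} rows of az {a/360/n:.4f}"); R=R@cv2.Rodrigues(np.array([0,0,np.radians(a)]))[0]
    d=R.T@(np.array([x,y,z])-p)/.05; n=max(1,int(np.ceil(np.linalg.norm(d)/step)))
    print("yaw0 %.2f"%y0,"shift total",np.round(d,3),"->",n,"rows of",np.round(d/n,3),"tilt",np.round(R[:2,2],4))
E
python3 -c "
from h import *
go(.386,-.282,.16,5.5)"
```

```text
turn 10 rows of az 0.0186
yaw0 72.31 shift total [-17.833   2.229   1.259] -> 25 rows of [-0.713  0.089  0.05 ] tilt [-0.0008 -0.0015]
```

Emit:
apply_moves(plan="0 0 0 0 0 0.0186;0 0 0 0 0 0.0186;0 0 0 0 0 0.0186;0 0 0 0 0 0.0186;0 0 0 0 0 0.0186;0 0 0 0 0 0.0186;0 0 0 0 0 0.0186;0 0 0 0 0 0.0186;0 0 0 0 0 0.0186;0 0 0 0 0 0.0186", gripper=1)

```text
time_s: 0.98
position: [0.1898, 0.5951, 0.2221]
tcp_rot: [[-0.087, 0.996, -0.0], [0.996, 0.087, -0.001], [-0.001, -0.001, -1.0]]
force: [-0.7, -0.1, 0.4]
opening: 1.003
grasp_force: 0.0
```

Emit:
apply_moves(plan="-.65 .56 0 0 0 0;-.65 .56 0 0 0 0;-.65 .56 0 0 0 0;-.65 .56 0 0 0 0;-.65 .56 0 0 0 0;-.65 .56 0 0 0 0;-.65 .56 0 0 0 0;-.65 .56 0 0 0 0;-.65 .56 0 0 0 0;-.65 .56 0 0 0 0")

```text
time_s: 1.82
position: [0.4911, 0.3047, 0.2224]
tcp_rot: [[-0.093, 0.996, -0.0], [0.996, 0.093, -0.0], [-0.0, -0.0, -1.0]]
force: [0.6, 0.3, -0.2]
opening: 0.999
grasp_force: 0.0
```

Emit:
apply_moves(plan="-.71 -.21 .08 0 0 0;-.71 -.21 .08 0 0 0;-.71 -.21 .08 0 0 0;-.71 -.21 .08 0 0 0;-.71 -.21 .08 0 0 0;-.71 -.21 .08 0 0 0;-.71 -.21 .08 0 0 0;-.71 -.21 .08 0 0 0")

```text
time_s: 2.48
position: [0.4322, 0.0144, 0.1904]
tcp_rot: [[-0.094, 0.996, 0.0], [0.996, 0.094, -0.0], [-0.0, 0.0, -1.0]]
force: [0.7, -0.3, 0.0]
opening: 1.002
grasp_force: 0.0
```

Emit:
apply_moves(plan="-.71 -.21 .08 0 0 0;-.71 -.21 .08 0 0 0;-.71 -.21 .08 0 0 0;-.71 -.21 .08 0 0 0;-.71 -.21 .08 0 0 0;-.71 -.21 .08 0 0 0;-.71 -.21 .08 0 0 0;-.71 -.21 .08 0 0 0;0 0 0 0 0 0;0 0 0 0 0 0")

```text
time_s: 3.32
position: [0.3754, -0.2767, 0.1582]
tcp_rot: [[-0.089, 0.996, 0.0], [0.996, 0.089, 0.0], [0.0, 0.0, -1.0]]
force: [-0.0, 0.5, -0.1]
opening: 0.998
grasp_force: 0.0
```

```bash
python3 - <<'E'
from h import *
st=bot.read_state(); print(st["time_s"],st["position"]); i=capture("wrist"); np.save("w1",i); save("w1.png",i)
c=cam("wrist",st); print(c[3]); print(proj(c,[[.386,-.282,.008],[.561,-.26,.028]]))
E
```

```text
3.3167 [ 0.37536284 -0.27668825  0.15821106]
[ 0.3683233  -0.20796004  0.32014131]
[[331.64786413 194.62787821]
 [535.63772697 193.09349145]]
```

View pics/w1.png

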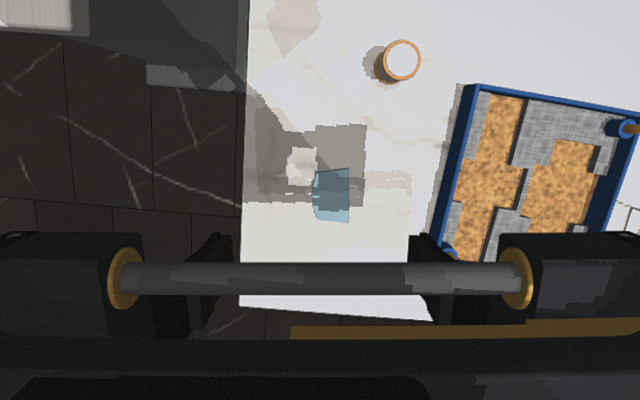

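The wrist view shows the chalk at (332,195), partly shadowed, where I expected it. The case and its two pins, at (625,127) and (449,250), are on the right.

```bash
python3 - <<'E'
from h import *
i=np.load("w1.npy"); st=bot.read_state(); c=cam("wrist",st); hsv=cv2.cvtColor(i,cv2.COLOR_RGB2HSV)
m=((hsv[...,0]>80)&(hsv[...,0]<110)&(hsv[...,1]>40)).astype(np.uint8)*1; b=np.zeros_like(m); b[150:240,290:370]=m[150:240,290:370]
b=cv2.morphologyEx(b,cv2.MORPH_OPEN,np.ones((3,3)))
k=max(cv2.findContours(b,0,2)[0],key=cv2.contourArea); P=ray(c,k.reshape(-1,2),.005)
r=cv2.minAreaRect((P[:,:2]*1000).astype(np.float32)); print(r)
print(ray(c,[[629,127]],.040),ray(c,[[451,249]],.04))
E
```

```text
((384.8835754394531, -281.0284729003906), (32.536197662353516, 50.345794677734375), 5.237002372741699)
[[ 0.61686368 -0.19454902  0.04      ]] [[ 0.49094178 -0.31073169  0.04      ]]
```

```bash
python3 -c "
from h import *
go(.385,-.281,.003,5.3)"
```

```text
turn 1 rows of az -0.0002
yaw0 5.22 shift total [-0.147  0.186  3.104] -> 5 rows of [-0.029  0.037  0.621] tilt [-0.0008  0.0014]
```

Emit:
apply_moves(plan="-.15 .19 0 0 0 0;0 0 .65 0 0 0;0 0 .65 0 0 0;0 0 .65 0 0 0;0 0 .55 0 0 0;0 0 .35 0 0 0;0 0 .25 0 0 0;0 0 0 0 0 0;0 0 0 0 0 0")

```text
time_s: 4.12
position: [0.3859, -0.2794, 0.0034]
tcp_rot: [[-0.095, 0.995, -0.001], [0.995, 0.095, 0.002], [0.002, -0.001, -1.0]]
force: [-0.4, 0.2, -0.0]
opening: 0.997
grasp_force: 0.0
```

Emit:
apply_moves(plan="0 0 0 0 0 0;0 0 0 0 0 0;0 0 0 0 0 0;0 0 0 0 0 0;0 0 0 0 0 0;0 0 0 0 0 0;0 0 0 0 0 0;0 0 0 0 0 0;0 0 0 0 0 0", gripper=-1)

```text
time_s: 4.87
position: [0.3859, -0.2813, 0.0035]
tcp_rot: [[-0.093, 0.996, -0.0], [0.996, 0.093, 0.0], [0.0, -0.0, -1.0]]
force: [0.5, 0.3, -0.4]
opening: 0.404
grasp_force: 0.0
```

Emit:
apply_moves(plan="0 0 0 0 0 0;0 0 0 0 0 0;0 0 -.5 0 0 0;0 0 -.7 0 0 0;0 0 -.7 0 0 0;0 0 -.7 0 0 0;0 0 -.4 0 0 0;.02 .7 0 0 0 0;.02 .7 0 0 0 0;.02 .7 0 0 0 0")

```text
time_s: 5.7
position: [0.4911, -0.2686, 0.1546]
tcp_rot: [[-0.092, 0.996, 0.001], [0.996, 0.092, -0.001], [-0.001, 0.001, -1.0]]
force: [0.1, -0.8, -0.2]
opening: 0.377
grasp_force: 30.0
```

Emit:
apply_moves(plan=".02 .7 0 0 0 -.0188;.02 .7 0 0 0 -.0188;0 0 0 0 0 -.0188;0 0 0 0 0 -.0188;0 0 0 0 0 -.0188;0 0 0 0 0 -.0188;0 0 0 0 0 -.0188;0 0 0 0 0 -.0188;0 0 0 0 0 -.0188;0 0 0 0 0 -.0188")

```text
time_s: 6.53
position: [0.5585, -0.2556, 0.1531]
tcp_rot: [[-0.958, 0.286, -0.001], [0.286, 0.958, 0.001], [0.001, 0.0, -1.0]]
force: [0.5, -0.1, -0.4]
opening: 0.379
grasp_force: 30.0
```

Emit:
apply_moves(plan="0 0 0 0 0 -.0188;0 0 0 0 0 -.0188;0 0 0 0 0 0;0 0 0 0 0 0;0 0 0 0 0 0")

```text
time_s: 6.95
position: [0.5587, -0.2558, 0.1533]
tcp_rot: [[-0.998, 0.062, -0.0], [0.062, 0.998, 0.0], [0.001, 0.0, -1.0]]
force: [-0.2, -0.2, 0.1]
opening: 0.376
grasp_force: 30.0
```

```bash
python3 - <<'E'
from h import *
st=bot.read_state(); print(st["time_s"],st["position"],st["grasp_force"],st["opening"]); i=capture("wrist"); np.save("w2",i); save("w2.png",i)
c=cam("wrist",st); print(c[3])
E
```

```text
6.95 [ 0.55873114 -0.25576962  0.15332727] 30.001864317391664 0.3764696845795599
[ 0.48890931 -0.25166717  0.31528776]
```

View pics/w2.png

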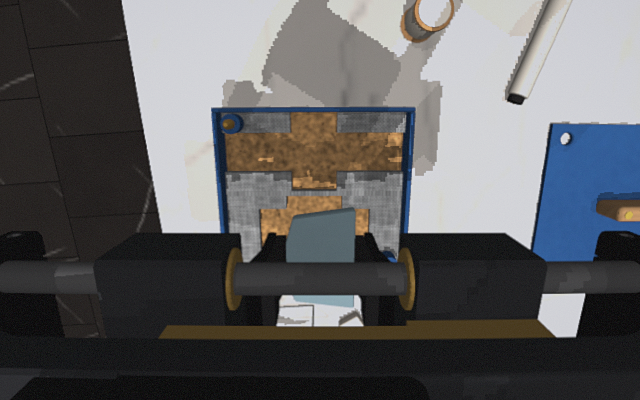

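The wrist view (image up is world −x) shows the chalk held at (320,240). The case's near rim runs from (213,108) to (414,108), and a pin is at (229,125). The case lies straight below.

```bash
python3 - <<'E'
from h import *
i=np.load("w2.npy"); st=bot.read_state(); c=cam("wrist",st); hsv=cv2.cvtColor(i,cv2.COLOR_RGB2HSV)
m=((hsv[...,0]>100)&(hsv[...,0]<125)&(hsv[...,1]>110))
top=[]
for x in range(222,408,6):
    y=np.flatnonzero(m[95:125,x]); 
    if len(y): top.append((x,y[0]+95-.5))
L=[(np.flatnonzero(m[y,200:240])[0]+200-.5,y) for y in range(115,225,5)]
Rr=[(np.flatnonzero(m[y,395:430])[-1]+395+.5,y) for y in range(115,225,5)]
T,L,Rr=[ray(c,q,.028)[:,:2] for q in (top,L,Rr)]
fx=lambda P,ax:np.polyfit(P[:,1-ax],P[:,ax],1)
t=fx(T,0); l=fx(L,1); r=fx(Rr,1); print(t,l,r, "width at x=.52", np.polyval(l,.52)-np.polyval(r,.52))
# pin corner
print("pin",ray(c,[[229,124]],.041))
ang=np.degrees(np.arctan(np.mean([l[0],r[0],-t[0]]))); a=np.radians(ang)
ymid=(np.polyval(l,.52)+np.polyval(r,.52))/2; s=(l[0]+r[0])/2
x0=np.polyval(t,ymid); ex=np.array([np.cos(a),np.sin(a)])
near=np.array([x0,ymid+s*(x0-.52)]); print("ang",ang,np.degrees([l[0],r[0],-t[0]]),"centre",near+.075*ex, "recess",near+(.075+.0355)*ex,"slot",near+(.075-.037)*ex)
E
```

```text
[0.06163931 0.50289682] [-0.05794189 -0.30968198] [-0.06093066 -0.145868  ] width at x=.52 -0.16225981875006742
pin [[ 0.49535858 -0.32154329  0.041     ]]
ang -3.4433709018864374 [-3.31982567 -3.49106968 -3.53167208] centre [ 0.56181645 -0.26122224] recess [ 0.59725236 -0.26335445] slot [ 0.52488324 -0.25899995]
```

```bash
python3 -c "
from h import *
go(.597,-.262,.0085,86.5)"
```

```text
turn 1 rows of az -0.0001
yaw0 86.45 shift total [-0.772 -0.077  2.897] -> 4 rows of [-0.193 -0.019  0.724] tilt [-0.0004  0.0003]
```

Emit:
apply_moves(plan="-.4 -.04 0 0 0 0;-.38 -.04 .3 0 0 0;0 0 .6 0 0 0;0 0 .6 0 0 0;0 0 .6 0 0 0;0 0 .45 0 0 0;0 0 .25 0 0 0;0 0 .1 0 0 0;0 0 0 0 0 0;0 0 0 0 0 0")

```text
time_s: 7.83
position: [0.5983, -0.2627, 0.0094]
tcp_rot: [[-0.998, 0.061, 0.001], [0.061, 0.998, -0.001], [-0.001, -0.001, -1.0]]
force: [0.1, -0.2, 0.1]
opening: 0.376
grasp_force: 30.0
```

Emit:
apply_moves(plan="0 0 0 0 0 0;0 0 0 0 0 0;0 0 0 0 0 0;0 0 0 0 0 0", gripper=0.15)

```text
time_s: 8.17
position: [0.5979, -0.2625, 0.0091]
tcp_rot: [[-0.998, 0.06, 0.001], [0.06, 0.998, -0.001], [-0.001, -0.0, -1.0]]
force: [-0.5, -0.5, 0.7]
opening: 0.545
grasp_force: 0.0
```

Emit:
apply_moves(plan="0 0 -.3 0 0 0;0 0 -.7 0 0 0;0 0 -.7 0 0 0;0 0 -.7 0 0 0;.7 0 -.5 0 0 0;.7 0 0 0 0 0;0 0 0 0 0 0;0 0 0 0 0 0")

```text
time_s: 8.83
position: [0.5269, -0.2575, 0.1534]
tcp_rot: [[-0.998, 0.061, -0.001], [0.061, 0.998, 0.001], [0.001, 0.001, -1.0]]
force: [-0.6, -0.4, -0.2]
opening: 0.571
grasp_force: 0.0
```

```bash
python3 - <<'E'
from h import *
st=bot.read_state(); print(st["time_s"],st["position"],st["opening"]); i=capture("wrist"); np.save("w3",i); save("w3.png",i)
c=cam("wrist",st); hsv=cv2.cvtColor(i,cv2.COLOR_RGB2HSV)
m=((hsv[...,0]>80)&(hsv[...,0]<110)&(hsv[...,1]>30)&(hsv[...,1]<110)).astype(np.uint8); m[:,:200]=0; m[:,450:]=0
m=cv2.morphologyEx(m,cv2.MORPH_OPEN,np.ones((3,3)))
for k in cv2.findContours(m,0,2)[0]:
    if cv2.contourArea(k)>300: print(cv2.boundingRect(k),cv2.minAreaRect((ray(c,k.reshape(-1,2),.012)[:,:2]*1000).astype(np.float32)))
go(.43,-.0595,.15,67.5)
E
```

```text
8.8333 [ 0.52693708 -0.25750306  0.15341095] 0.5707272062520312
(302, 240, 35, 23) ((584.1663818359375, -261.551513671875), (31.854961395263672, 21.967382431030273), 86.4674301147461)
turn 3 rows of az 0.0176
yaw0 86.51 shift total [3.344 2.918 0.062] -> 6 rows of [0.557 0.486 0.01 ] tilt [ 0.0009 -0.0005]
```

View pics/w3.png

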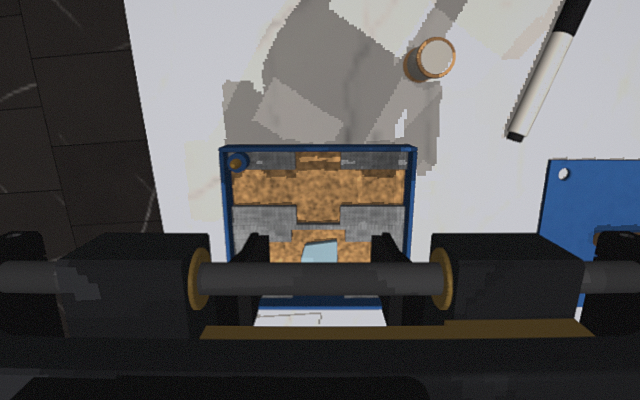

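The chalk lies in its recess at (320,252). Next is the marker.

Emit:
apply_moves(plan="0 0 0 0 0 .0176;0 0 0 0 0 .0176;0 0 0 0 0 .0176;.56 .49 0 0 0 0;.56 .49 0 0 0 0;.56 .49 0 0 0 0;.56 .49 0 0 0 0;.56 .49 0 0 0 0;.56 .49 0 0 0 0;0 0 0 0 0 0")

```text
time_s: 9.72
position: [0.4247, -0.0523, 0.1519]
tcp_rot: [[-0.926, 0.378, -0.008], [0.378, 0.926, 0.005], [0.009, 0.001, -1.0]]
force: [-0.8, -0.0, 0.0]
opening: 0.578
grasp_force: 0.0
```

```bash
python3 - <<'E'
from h import *
for _ in range(2): st=bot.read_state(); i=capture("wrist")
print(st["position"],st["qvel"].round(2)); save("w4.png",i); np.save("w4",i)
c=cam("wrist",st); print(proj(c,[[.43,-.0595,.009]]))
E
```

```text
[ 0.42807282 -0.05514565  0.15233117] [-2.78  1.17 -5.33 -1.05 -2.08 -0.89]
[[316.22045745 194.47685462]]
```

View pics/w4.png

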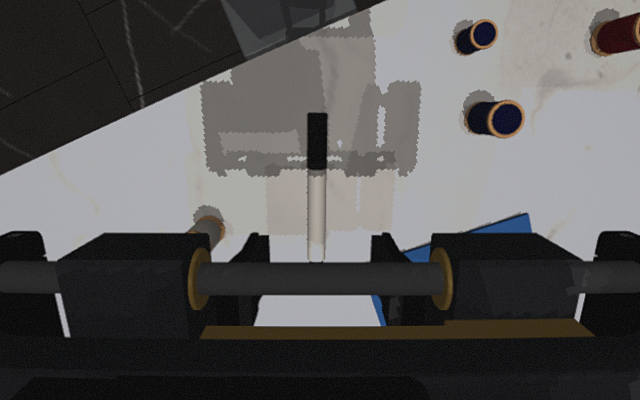

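The marker runs vertically through the image, from the cap end at (317,113) to about (316,262), aligned with the tool. The white spool at (210,228) is clear of the fingers.

```bash
python3 - <<'E'
from h import *
st=bot.read_state(); c=cam("wrist",st); print(st["position"])
P=ray(c,[[317,113],[316.5,262]],.009); print(P,P.mean(0),np.linalg.norm(P[0]-P[1]),np.degrees(np.arctan2(*(P[1]-P[0])[1::-1])))
m=P.mean(0); go(m[0],m[1],.004)
E
```

```text
[ 0.43050559 -0.05717074  0.15269677]
[[ 0.36770987 -0.03421411  0.009     ]
 [ 0.49377724 -0.08658513  0.009     ]] [ 0.43074356 -0.06039962  0.009     ] 0.1365126641943037 -22.559021794299543
yaw0 67.73 shift total [-0.026 -0.058  2.974] -> 4 rows of [-0.007 -0.014  0.743] tilt [ 0.0008 -0.0004]
```

Emit:
apply_moves(plan="0 -.06 .3 0 0 0;0 0 .7 0 0 0;0 0 .7 0 0 0;0 0 .7 0 0 0;0 0 .35 0 0 0;0 0 .23 0 0 0;0 0 0 0 0 0;0 0 0 0 0 0")

```text
time_s: 10.48
position: [0.4308, -0.0625, 0.0023]
tcp_rot: [[-0.924, 0.383, 0.001], [0.383, 0.924, -0.001], [-0.001, -0.0, -1.0]]
force: [-0.4, 0.7, -0.0]
opening: 0.575
grasp_force: 0.0
```

Emit:
apply_moves(plan="0 0 0 0 0 0;0 0 0 0 0 0;0 0 0 0 0 0;0 0 0 0 0 0;0 0 0 0 0 0;0 0 0 0 0 0;0 0 0 0 0 0;0 0 0 0 0 0", gripper=-1)

```text
time_s: 11.15
position: [0.4287, -0.061, 0.004]
tcp_rot: [[-0.924, 0.382, 0.0], [0.382, 0.924, -0.0], [-0.001, -0.0, -1.0]]
force: [0.6, 0.1, 1.3]
opening: 0.187
grasp_force: 30.0
```

Emit:
apply_moves(plan="0 0 -.3 0 0 0;0 0 -.6 0 0 0;0 0 -.7 0 0 0;0 0 -.7 0 0 0;0 0 -.5 0 0 0;0 0 0 0 0 0.018;0 0 0 0 0 0.018;0 0 0 0 0 0.018;0 0 0 0 0 0.018;0 0 0 0 0 0.018")

```text
time_s: 11.98
position: [0.4282, -0.0607, 0.1439]
tcp_rot: [[-0.571, 0.821, -0.0], [0.821, 0.571, 0.0], [0.0, -0.0, -1.0]]
force: [0.0, 0.3, -0.7]
opening: 0.18
grasp_force: 30.0
```

Emit:
apply_moves(plan="0 0 0 0 0 0.018;0 0 0 0 0 0.018;0 0 0 0 0 0.018;0 0 0 0 0 0.018;0 0 0 0 0 0.018;0 0 0 0 0 0.018;0 0 0 0 0 0;0 0 0 0 0 0")

```text
time_s: 12.65
position: [0.4283, -0.0608, 0.1437]
tcp_rot: [[0.062, 0.998, -0.0], [0.998, -0.062, 0.0], [0.0, -0.0, -1.0]]
force: [0.5, -0.4, -0.2]
opening: 0.182
grasp_force: 30.0
```

```bash
python3 -c "
from h import *
go(.525,-.2595,.12,-3.4)"
```

```text
turn 1 rows of az -0.0004
yaw0 -3.55 shift total [-3.853  2.167  0.473] -> 6 rows of [-0.642  0.361  0.079] tilt [-0.0004  0.0001]
```

Emit:
apply_moves(plan="-.64 .36 0 0 0 0;-.64 .36 0 0 0 0;-.64 .36 0 0 0 0;-.64 .36 0 0 0 0;-.64 .36 0 0 0 0;-.64 .36 0 0 0 0;0 0 .46 0 0 0;0 0 0 0 0 0;0 0 0 0 0 0;0 0 0 0 0 0")

```text
time_s: 13.48
position: [0.5232, -0.2586, 0.1207]
tcp_rot: [[0.063, 0.998, -0.001], [0.998, -0.063, 0.001], [0.001, -0.001, -1.0]]
force: [-0.2, -0.2, -0.9]
opening: 0.187
grasp_force: 30.0
```

```bash
python3 - <<'E'
from h import *
st=bot.read_state(); i=capture("wrist"); save("w5.png",i); c=cam("wrist",st)
g=i[:,305:330].astype(int).sum(2).mean(1); d=np.abs(np.diff(g)); print([(k,int(d[k])) for k in np.argsort(-d)[:8]])
z=st["position"][2]+.006
for v in (90,100,110,120): P=ray(c,[[317,v]],z); print(v,(P-st["position"])@st["tcp_rot"])
go(.525,-.2595,.008)
E
```

```text
[(np.int64(90), 196), (np.int64(106), 164), (np.int64(107), 156), (np.int64(325), 150), (np.int64(91), 142), (np.int64(294), 125), (np.int64(98), 120), (np.int64(261), 118)]
90 [[ 0.07711718 -0.00201117 -0.00591885]]
100 [[ 0.07300247 -0.00201713 -0.00592303]]
110 [[ 0.06883737 -0.00202323 -0.00592725]]
120 [[ 0.0646202  -0.00202947 -0.00593153]]
yaw0 -3.63 shift total [-0.016  0.03   2.264] -> 4 rows of [-0.004  0.008  0.566] tilt [-0.0003  0.0003]
```

View pics/w5.png

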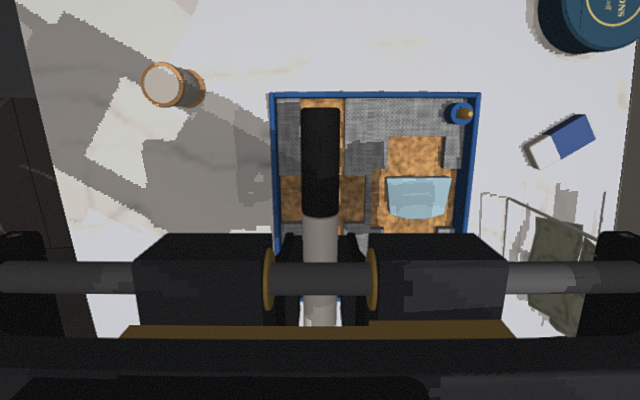

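The marker is held with its cap end at (320,107), centred on the grip and over its slot. The chalk sits in its recess at (418,198).

Emit:
apply_moves(plan="-.02 .03 .3 0 0 0;0 0 .6 0 0 0;0 0 .5 0 0 0;0 0 .4 0 0 0;0 0 .25 0 0 0;0 0 .13 0 0 0;0 0 .05 0 0 0;0 0 0 0 0 0;0 0 0 0 0 0")

```text
time_s: 14.28
position: [0.5261, -0.261, 0.0104]
tcp_rot: [[0.065, 0.998, 0.002], [0.998, -0.065, -0.001], [-0.001, 0.002, -1.0]]
force: [-0.3, 0.7, -0.5]
opening: 0.185
grasp_force: 30.0
```

Emit:
apply_moves(plan="0 0 0 0 0 0;0 0 0 0 0 0;0 0 0 0 0 0;0 0 0 0 0 0", gripper=-0.35)

```text
time_s: 14.62
position: [0.5256, -0.2608, 0.0098]
tcp_rot: [[0.065, 0.998, 0.001], [0.998, -0.065, -0.001], [-0.001, 0.001, -1.0]]
force: [-0.9, -0.6, 0.2]
opening: 0.314
grasp_force: 0.0
```

Emit:
apply_moves(plan="0 0 -.3 0 0 0;0 0 -.6 0 0 0;0 0 -.6 0 0 0;0 0 -.7 0 0 0;0 0 -.7 0 0 0;.5 0 0 0 0 0;.5 0 0 0 0 0;0 0 0 0 0 0;0 0 0 0 0 0")

```text
time_s: 15.37
position: [0.5283, -0.2096, 0.1546]
tcp_rot: [[0.063, 0.998, -0.0], [0.998, -0.063, -0.0], [-0.0, -0.0, -1.0]]
force: [-0.0, -0.4, -1.4]
opening: 0.329
grasp_force: 0.0
```

```bash
python3 - <<'E'
from h import *
st=bot.read_state(); i=capture("wrist"); t=capture("top"); 
save("w6.png",np.vstack([i[60:260,150:550],cv2.resize(t[140:220,360:520],(400,200))])); print(st["position"])
go(.593,.029,.16,-3.5)
E
```

```text
[ 0.52830957 -0.20958873  0.15464549]
turn 1 rows of az -0.0006
yaw0 -3.71 shift total [ 4.874  0.99  -0.118] -> 7 rows of [ 0.696  0.141 -0.017] tilt [ 0.0003 -0.0007]
```

View pics/w6.png

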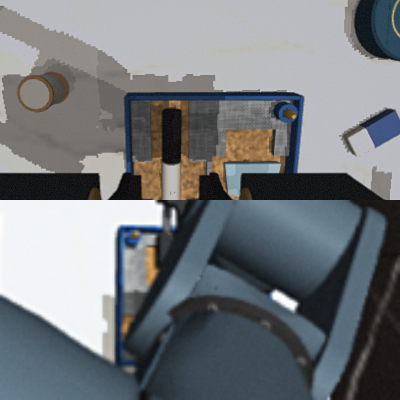

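Chalk and marker are both in their recesses; in the crop the marker is at (172,150) and the chalk at (253,178). Next is the cover.

Emit:
apply_moves(plan=".7 .14 0 0 0 0;.7 .14 0 0 0 0;.7 .14 0 0 0 0;.7 .14 0 0 0 0;.7 .14 0 0 0 0;.7 .14 0 0 0 0;.6 .14 0 0 0 0;0 0 0 0 0 0;0 0 0 0 0 0", gripper=0)

```text
time_s: 16.22
position: [0.5936, 0.0262, 0.1537]
tcp_rot: [[0.062, 0.998, -0.0], [0.998, -0.062, -0.0], [-0.001, -0.0, -1.0]]
force: [-0.1, 0.3, -0.2]
opening: 0.498
grasp_force: 0.0
```

Emit:
apply_moves(plan="0 0 0 0 0 0;0 0 0 0 0 0")

```text
time_s: 16.38
position: [0.5929, 0.024, 0.1539]
tcp_rot: [[0.067, 0.998, -0.001], [0.998, -0.067, -0.0], [-0.0, -0.001, -1.0]]
force: [-0.1, 0.2, 0.1]
opening: 0.504
grasp_force: 0.0
```

```bash
python3 - <<'E'
from h import *
st=bot.read_state(); i=capture("wrist"); save("w7.png",i); np.save("w7",i); c=cam("wrist",st); print(st["position"])
a=np.radians(-3.5); R=np.array([[np.cos(a),-np.sin(a)],[np.sin(a),np.cos(a)]])
for q in ([62,67],[75,82],[-75,82],[0,30]): print(q,proj(c,np.r_[np.array([.593,.029])+R@np.array(q)/1e3,.005]))
E
```

```text
[0.5929058  0.02395206 0.15393046]
[62, 67] [[392.38029775 105.66797021]]
[75, 82] [[408.41255053  87.42678739]]
[-75, 82] [[231.64305752  88.42189937]]
[0, 30] [[320.30355691 149.24114623]]
```

View pics/w7.png

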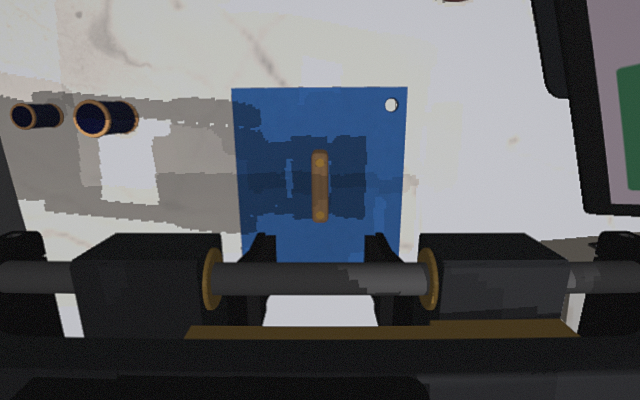

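The cover is where the prediction put it, with its hole at (391,105) and the pull at (320,185). The monitor's lower corner is at (585,211), so I'll check the clearance to it.

```bash
python3 - <<'E'
from h import *
st=bot.read_state(); c=cam("wrist",st); t=cam("top")
for z in (.02,.06,.1,.15): print(z,ray(c,[[585,212]],z),ray(t,[[341,99]],z))
i=np.load("w7.npy"); hsv=cv2.cvtColor(i,cv2.COLOR_RGB2HSV)
m=((hsv[...,0]>5)&(hsv[...,0]<25)&(hsv[...,1]>90)).astype(np.uint8); b=np.zeros_like(m); b[130:232,300:340]=m[130:232,300:340]
k=max(cv2.findContours(b,0,2)[0],key=cv2.contourArea); print(cv2.boundingRect(k)); print(cv2.minAreaRect((ray(c,k.reshape(-1,2),.034)[:,:2]*1000).astype(np.float32)))
b=i[85:125,375:405].astype(int); w=(b[...,0]>150)&(np.indices(b.shape[:2])[1]<28); w[:6]=0; ys,xs=np.nonzero(w); print(xs.mean()+375,ys.mean()+85,len(xs))
go(.593,.029,.010,-3.5)
E
```

```text
0.02 [[ 0.82818824 -0.01030456  0.02      ]] [[ 0.78915417 -0.0111665   0.02      ]]
0.06 [[0.79690637 0.0036292  0.06      ]] [[ 0.77396782 -0.00964323  0.06      ]]
0.1 [[0.7656245  0.01756295 0.1       ]] [[ 0.75878147 -0.00811995  0.1       ]]
0.15 [[0.72652216 0.03498014 0.15      ]] [[ 0.73979853 -0.00621586  0.15      ]]
(312, 150, 16, 72)
((592.2395629882812, 31.75196075439453), (59.6318473815918, 12.52631664276123), 86.46512603759766)
390.1470588235294 104.5 102
turn 1 rows of az -0.0010
yaw0 -3.85 shift total [ 1.03e-01 -2.00e-03  2.88e+00] -> 4 rows of [ 0.026 -0.001  0.72 ] tilt [-0.0006 -0.0003]
```

Emit:
apply_moves(plan=".13 -.03 .2 0 0 -.0008;0 0 .6 0 0 0;0 0 .7 0 0 0;0 0 .6 0 0 0;0 0 .4 0 0 0;0 0 .25 0 0 0;0 0 .1 0 0 0;0 0 0 0 0 0;0 0 0 0 0 0")

```text
time_s: 17.18
position: [0.5926, 0.0319, 0.0123]
tcp_rot: [[0.06, 0.998, 0.001], [0.998, -0.06, -0.0], [-0.0, 0.001, -1.0]]
force: [0.1, -0.1, -0.6]
opening: 0.501
grasp_force: 0.0
```

Emit:
apply_moves(plan="0 0 0 0 0 0;0 0 0 0 0 0;0 0 0 0 0 0;0 0 0 0 0 0;0 0 0 0 0 0;0 0 0 0 0 0;0 0 0 0 0 0;0 0 0 0 0 0", gripper=-1)

```text
time_s: 17.85
position: [0.5924, 0.0322, 0.0122]
tcp_rot: [[0.06, 0.998, 0.001], [0.998, -0.06, -0.0], [-0.0, 0.001, -1.0]]
force: [0.5, -0.2, 4.0]
opening: 0.155
grasp_force: 30.0
```

Emit:
apply_moves(plan="0 0 -.1 0 0 0;0 0 -.3 0 0 0;0 0 -.5 0 0 0;0 0 -.6 0 0 0;0 0 -.5 0 0 0;0 0 -.3 0 0 0;0 0 0 0 0 0;0 0 0 0 0 0")

```text
time_s: 18.52
position: [0.5919, 0.0322, 0.1271]
tcp_rot: [[0.06, 0.998, 0.001], [0.998, -0.06, -0.0], [-0.0, 0.001, -1.0]]
force: [0.1, 0.6, -2.3]
opening: 0.158
grasp_force: 30.0
```

```bash
python3 - <<'E'
from h import *
st=bot.read_state(); i=capture("wrist"); save("w8.png",i); np.save("w8",i); c=cam("wrist",st); print(st["position"],st["tcp_rot"])
hsv=cv2.cvtColor(i,cv2.COLOR_RGB2HSV)
m=((hsv[...,0]>95)&(hsv[...,0]<125)&(hsv[...,1]>110)).astype(np.uint8); m[225:]=0
k=max(cv2.findContours(m,0,2)[0],key=cv2.contourArea); print(cv2.boundingRect(k))
f=np.zeros_like(m); cv2.drawContours(f,[k],-1,1,-1); f=cv2.erode(f,np.ones((5,5)))
hole=((m==0)&(f==1)).astype(np.uint8); 
n,l,s,ce=cv2.connectedComponentsWithStats(hole)
print([(tuple(s[q]),ce[q]) for q in range(1,n) if s[q][4]>30])
go(.562,-.261,.10)
E
```

```text
[0.59189654 0.03219198 0.12713762] [[ 5.98831002e-02  9.98205056e-01  8.24871740e-04]
 [ 9.98205391e-01 -5.98829895e-02 -1.58238297e-04]
 [-1.08558482e-04  8.32867217e-04 -9.99999647e-01]]
(159, 87, 322, 138)
[((np.int32(438), np.int32(108), np.int32(22), np.int32(24), np.int32(416)), array([448.60336538, 119.51201923]))]
yaw0 -3.44 shift total [-5.89  -0.226  0.519] -> 8 rows of [-0.736 -0.028  0.065] tilt [-0.0019  0.0002]
```

View pics/w8.png

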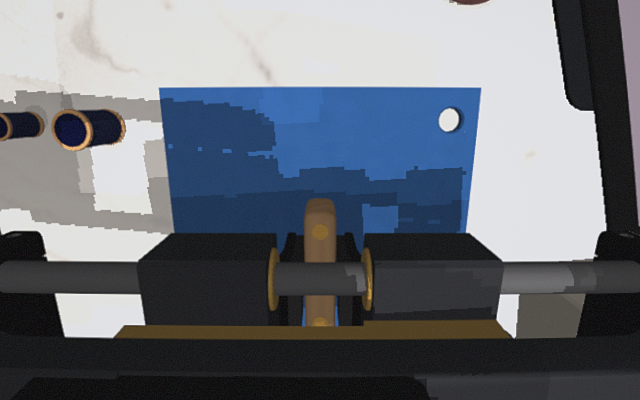

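The cover is held level. Its +y edge is at row 87 and the hole is at (449,120). The earlier frames show the pins, so I'll use them to compare the pins with the hole in the tool frame.

```bash
python3 - <<'E'
from h import *
def Rz(yaw):
    a=np.radians(yaw); y=np.array([np.cos(a),np.sin(a),0]); z=np.array([0,0,-1.]); return np.c_[np.cross(y,z),y,z]
def pin(f,box,pos,yaw):
    i=cv2.imread("pics/"+f)[:,:,::-1]; h=cv2.cvtColor(np.ascontiguousarray(i),cv2.COLOR_RGB2HSV); x0,y0,x1,y1=box
    m=((h[...,0]>10)&(h[...,0]<30)&(h[...,1]>80))[y0:y1,x0:x1]; ys,xs=np.nonzero(m)
    c=cam("wrist",dict(tcp_rot=Rz(yaw),position=np.array(pos)))
    uv=[xs.mean()+x0,ys.mean()+y0]; print(f,uv,len(xs),xs.min()+x0,xs.max()+x0,ys.min()+y0,ys.max()+y0)
    P=ray(c,[uv],.036)[0]; print(P); return P[:2],c
p1,c5=pin("w5.png",(448,100,476,126),(.52355,-.2586,.1212),-3.63)
p2,c2=pin("w2.png",(218,112,242,134),(.55873,-.25577,.15333),86.45)
d=p1-p2; print("pinpair centre",(p1+p2)/2,"len",np.linalg.norm(d),"expect",2*np.hypot(62,67)/1e3,"case yaw",np.degrees(np.arctan2(d[1],d[0])-np.arctan2(67,62)))
st=bot.read_state(); c=cam("wrist",st); R=np.array(st["tcp_rot"]); p=st["position"]; zt=p[2]-.0122+.005
hole=(ray(c,[[448.8,119.5]],zt-.0015)[0]-p)@R; e=[(ray(c,[q],zt)[0]-p)@R for q in ([160,87],[481,87.5])]
print("hole tool",hole,"edge",e)
for s in (np.array([67,62]),): print("cover centre in tool", hole[:2]*1e3-s)
# near edges of case in w5 (+y rim)
print(ray(c5,[[269.5,92.5],[480.5,92.5]],.028))
E
```

```text
w5.png [np.float64(464.3206106870229), np.float64(113.29007633587787)] 131 457 471 108 118
[ 0.62626783 -0.19800934  0.036     ]
w2.png [np.float64(228.76041666666666), np.float64(124.47916666666667)] 96 223 241 119 133
[ 0.49650047 -0.3239026   0.036     ]
pinpair centre [ 0.56138415 -0.26095597] len 0.18080011135359805 expect 0.18257053431482312 case yaw -3.087808527941641
hole tool [0.06465653 0.06063086 0.00859372] edge [array([ 0.07948867, -0.0749683 ,  0.00734773]), array([0.07931712, 0.07391079, 0.00707048])]
cover centre in tool [-2.34347289 -1.36913911]
[[ 0.4928483  -0.17582467  0.028     ]
 [ 0.64048694 -0.18463268  0.028     ]]
```

```bash
python3 -c "
from h import *
go(.562,-.2588,.09)"
```

```text
yaw0 -3.44 shift total [-5.846 -0.228  0.719] -> 8 rows of [-0.731 -0.029  0.09 ] tilt [-0.0019  0.0002]
```

Emit:
apply_moves(plan="-.3 -.01 0 0 0 0;-.6 -.025 0 0 0 0;-.73 -.03 0 0 0 0;-.73 -.03 0 0 0 0;-.73 -.03 0 0 0 0;-.73 -.03 0 0 0 0;-.73 -.03 0 0 0 0;-.6 -.02 0 0 0 0;-.4 -.015 .2 0 0 0;-.3 -.01 .2 0 0 0")

```text
time_s: 19.4
position: [0.5618, -0.2613, 0.1047]
tcp_rot: [[0.062, 0.998, -0.002], [0.998, -0.062, 0.001], [0.001, -0.002, -1.0]]
force: [-0.1, -0.2, -1.5]
opening: 0.161
grasp_force: 30.0
```

Emit:
apply_moves(plan="0 0 .3 0 0 0;0 0 0 0 0 0;0 0 0 0 0 0;0 0 0 0 0 0")

```text
time_s: 19.73
position: [0.5625, -0.2578, 0.0909]
tcp_rot: [[0.059, 0.998, -0.002], [0.998, -0.059, 0.002], [0.001, -0.002, -1.0]]
force: [-0.2, 0.6, -1.1]
opening: 0.158
grasp_force: 30.0
```

```bash
python3 -c "
from h import *
print(bot.read_state()['position']); go(.562,-.2588,.058,-3.4)"
```

```text
[ 0.56248145 -0.25782545  0.09094173]
turn 1 rows of az 0.0001
yaw0 -3.38 shift total [-0.021 -0.007  0.659] -> 1 rows of [-0.021 -0.007  0.659] tilt [-0.0019  0.0016]
```

Emit:
apply_moves(plan="-.02 -.01 .15 0 0 0;0 0 .2 0 0 0;0 0 .2 0 0 0;0 0 .1 0 0 0;0 0 .04 0 0 0;0 0 .04 0 0 0;0 0 .04 0 0 0;0 0 0 0 0 0")

```text
time_s: 20.4
position: [0.5624, -0.2601, 0.053]
tcp_rot: [[0.06, 0.998, -0.0], [0.998, -0.06, 0.0], [0.0, -0.0, -1.0]]
force: [0.1, -0.6, -1.5]
opening: 0.157
grasp_force: 30.0
```

Emit:
apply_moves(plan="0 0 .03 0 0 0;0 0 .03 0 0 0;0 0 .03 0 0 0;0 0 0 0 0 0;0 0 0 0 0 0")

```text
time_s: 20.82
position: [0.5623, -0.2601, 0.0488]
tcp_rot: [[0.06, 0.998, -0.0], [0.998, -0.06, 0.0], [0.0, -0.0, -1.0]]
force: [0.6, 0.1, -1.1]
opening: 0.161
grasp_force: 30.0
```

Emit:
apply_moves(plan="0 0 .03 0 0 0;0 0 .03 0 0 0;0 0 .03 0 0 0;0 0 .03 0 0 0;0 0 .02 0 0 0;0 0 0 0 0 0;0 0 0 0 0 0")

```text
time_s: 21.4
position: [0.5623, -0.26, 0.0416]
tcp_rot: [[0.06, 0.998, -0.0], [0.998, -0.06, 0.0], [0.0, -0.0, -1.0]]
force: [0.5, -0.3, -1.1]
opening: 0.161
grasp_force: 30.0
```

Nearly seated, with the pins engaged and no side force. I'll lower the last 1–2 mm and release.

Emit:
apply_moves(plan="0 0 .02 0 0 0;0 0 .01 0 0 0;0 0 0 0 0 0;0 0 0 0 0 0")

```text
time_s: 21.73
position: [0.5624, -0.2601, 0.0403]
tcp_rot: [[0.06, 0.998, 0.0], [0.998, -0.06, -0.0], [-0.0, 0.0, -1.0]]
force: [0.2, -0.9, -1.0]
opening: 0.158
grasp_force: 30.0
```

Emit:
apply_moves(plan="0 0 0 0 0 0;0 0 0 0 0 0;0 0 0 0 0 0;0 0 0 0 0 0;0 0 0 0 0 0", gripper=-0.2)

```text
time_s: 22.15
position: [0.5625, -0.2602, 0.0404]
tcp_rot: [[0.06, 0.998, 0.0], [0.998, -0.06, -0.0], [-0.0, 0.0, -1.0]]
force: [0.6, -0.3, 0.7]
opening: 0.384
grasp_force: 0.0
```

Emit:
apply_moves(plan="0 0 -.2 0 0 0;0 0 -.5 0 0 0;0 0 -.6 0 0 0;0 0 -.6 0 0 0;0 0 -.4 0 0 0;0 0 0 0 0 0;0 0 0 0 0 0")

```text
time_s: 22.73
position: [0.5632, -0.2606, 0.1575]
tcp_rot: [[0.06, 0.998, 0.003], [0.998, -0.06, -0.002], [-0.002, 0.003, -1.0]]
force: [0.1, 0.0, 0.0]
opening: 0.4
grasp_force: 0.0
```

```bash
python3 - <<'E'
from h import *
st=bot.read_state(); i=capture("wrist"); save("w9.png",i); c=cam("wrist",st); print(st["position"])
a=np.radians(-3.4); R=np.array([[np.cos(a),-np.sin(a)],[np.sin(a),np.cos(a)]])
for q in ([75,82],[-75,82]): print(q,proj(c,np.r_[np.array([.5615,-.2608])+R@np.array(q)/1e3,.033]))
go(.50,-.05,.16,90)
E
```

```text
[ 0.56321492 -0.26057593  0.15745113]
[75, 82] [[413.60700372  92.91797901]]
[-75, 82] [[222.29928894  92.93980233]]
turn 14 rows of az -0.0185
yaw0 -3.43 shift total [ 1.244  4.199 -0.085] -> 6 rows of [ 0.207  0.7   -0.014] tilt [ 0.0005 -0.0003]
```

View pics/w9.png

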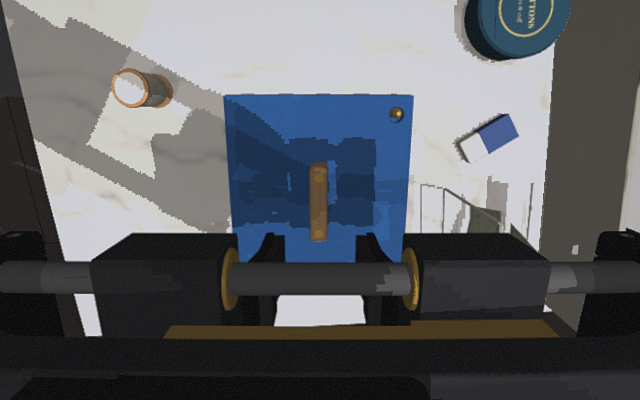

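The cover is flat on the rim with its edges within 2 px of the prediction, and the brass pin shows through its hole at (397,114). Next is the navy spool.

Emit:
apply_moves(plan="0 0 0 0 0 -.0185;0 0 0 0 0 -.0185;0 0 0 0 0 -.0185;0 0 0 0 0 -.0185;0 0 0 0 0 -.0185;0 0 0 0 0 -.0185;0 0 0 0 0 -.0185;0 0 0 0 0 -.0185;0 0 0 0 0 -.0185;0 0 0 0 0 -.0185")

```text
time_s: 23.62
position: [0.5611, -0.2593, 0.1532]
tcp_rot: [[-0.895, 0.446, -0.004], [0.446, 0.895, 0.002], [0.004, 0.001, -1.0]]
force: [0.4, -0.2, -0.3]
opening: 0.405
grasp_force: 0.0
```

Emit:
apply_moves(plan="0 0 0 0 0 -.0185;0 0 0 0 0 -.0185;0 0 0 0 0 -.0185;0 0 0 0 0 -.0185;0 0 0 0 0 0;0 0 0 0 0 0", gripper=0.15)

```text
time_s: 24.12
position: [0.5615, -0.2594, 0.1538]
tcp_rot: [[-1.0, 0.006, -0.003], [0.006, 1.0, 0.002], [0.003, 0.002, -1.0]]
force: [0.1, -0.8, 0.1]
opening: 0.568
grasp_force: 0.0
```

```bash
python3 -c "
from h import *
go(.424,.098,.16,90)"
```

```text
turn 1 rows of az -0.0010
yaw0 89.63 shift total [ 2.75   7.149 -0.104] -> 11 rows of [ 0.25   0.65  -0.009] tilt [-0.0026  0.0019]
```

Emit:
apply_moves(plan=".27 .71 0 0 0 0;.27 .71 0 0 0 0;.27 .71 0 0 0 0;.27 .71 0 0 0 0;.27 .71 0 0 0 0;.27 .71 0 0 0 0;.27 .71 0 0 0 0;.27 .71 0 0 0 0;.27 .71 0 0 0 0;.27 .71 0 0 0 0")

```text
time_s: 24.95
position: [0.4273, 0.0968, 0.155]
tcp_rot: [[-1.0, 0.007, -0.001], [0.007, 1.0, 0.0], [0.001, 0.0, -1.0]]
force: [-0.2, -0.2, 0.4]
opening: 0.576
grasp_force: 0.0
```

Emit:
apply_moves(plan="0 0 0 0 0 0;0 0 0 0 0 0;0 0 0 0 0 0;0 0 0 0 0 0")

```text
time_s: 25.28
position: [0.4295, 0.0945, 0.1552]
tcp_rot: [[-1.0, 0.006, 0.001], [0.006, 1.0, -0.0], [-0.001, -0.0, -1.0]]
force: [-0.6, 0.6, 0.2]
opening: 0.573
grasp_force: 0.0
```

```bash
python3 - <<'E'
from h import *
st=bot.read_state(); i=capture("wrist"); save("w10.png",i); np.save("w10",i); c=cam("wrist",st); print(st["position"]); print("pred",proj(c,[[.424,.098,.046],[.359,.105,.034],[.399,.214,.046]]))
h=cv2.cvtColor(i,cv2.COLOR_RGB2HSV)
m=((h[...,0]>110)&(h[...,0]<130)&(h[...,1]>120)&(h[...,2]<170)).astype(np.uint8); m[232:]=0
m=cv2.morphologyEx(m,cv2.MORPH_OPEN,np.ones((3,3)))
for k in cv2.findContours(m,0,2)[0]:
    if cv2.contourArea(k)>80: (u,v),r=cv2.minEnclosingCircle(k); print(cv2.boundingRect(k),cv2.contourArea(k),u,v,r,ray(c,[[u,v]],.046))
E
```

```text
[0.42954043 0.09449044 0.15520709]
pred [[324.08537688 192.91939636]
 [332.67415125 108.39477432]
 [472.55179678 161.0621352 ]]
```

View pics/w10.png

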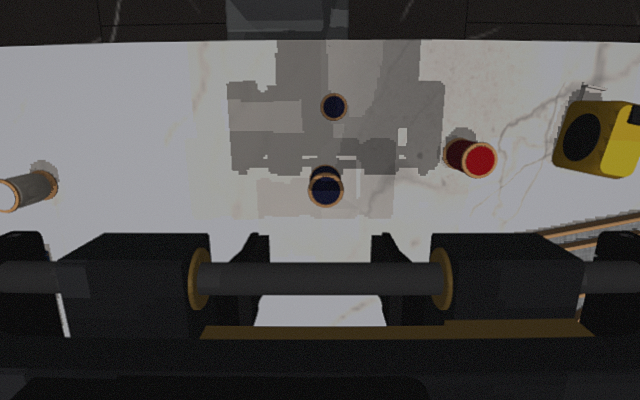

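The larger navy spool's top is at (325.5,190), the small decoy at (334,107), red at (481,160) and the tape at (597,140).

```bash
python3 - <<'E'
from h import *
st=bot.read_state(); c=cam("wrist",st); P=ray(c,[[325.5,189.5]],.046)[0]; print(P,ray(c,[[481,160]],.046)); go(P[0],P[1],.02)
E
```

```text
[0.42125472 0.09891305 0.046     ] [[0.39827218 0.22041173 0.046     ]]
yaw0 89.65 shift total [0.169 0.093 2.704] -> 4 rows of [0.042 0.023 0.676] tilt [ 0.0007 -0.0002]
```

Emit:
apply_moves(plan=".17 .09 .2 0 0 0;0 0 .6 0 0 0;0 0 .6 0 0 0;0 0 .6 0 0 0;0 0 .4 0 0 0;0 0 .2 0 0 0;0 0 .1 0 0 0;0 0 0 0 0 0;0 0 0 0 0 0")

```text
time_s: 26.08
position: [0.4208, 0.0992, 0.0203]
tcp_rot: [[-1.0, 0.005, 0.0], [0.005, 1.0, -0.0], [-0.0, -0.0, -1.0]]
force: [0.2, 0.9, 0.2]
opening: 0.579
grasp_force: 0.0
```

Emit:
apply_moves(plan="0 0 0 0 0 0;0 0 0 0 0 0;0 0 0 0 0 0;0 0 0 0 0 0;0 0 0 0 0 0;0 0 0 0 0 0;0 0 0 0 0 0;0 0 0 0 0 0", gripper=-1)

```text
time_s: 26.75
position: [0.4204, 0.1, 0.0206]
tcp_rot: [[-1.0, 0.003, 0.001], [0.003, 1.0, -0.0], [-0.001, -0.0, -1.0]]
force: [-0.2, -0.6, 6.2]
opening: 0.315
grasp_force: 29.9
```

Emit:
apply_moves(plan="0 0 -.2 0 0 0;0 0 -.6 0 0 0;0 0 -.7 0 0 0;0 0 -.7 0 0 0;0 0 -.5 0 0 0;0 0 -.2 0 0 0;0 0 0 0 0 0;0 0 0 0 0 0")

```text
time_s: 27.42
position: [0.42, 0.1, 0.1654]
tcp_rot: [[-1.0, 0.003, 0.001], [0.003, 1.0, -0.0], [-0.001, -0.0, -1.0]]
force: [0.7, -0.5, -0.9]
opening: 0.318
grasp_force: 29.9
```

```bash
python3 - <<'E'
from h import *
print(bot.read_state()["opening"]); go(.54,.37,.165,90)
for z in (.1,.15): print(ray(cam("top"),[[205,122]],z))
E
```

```text
0.31822985171193585
turn 1 rows of az -0.0005
yaw0 89.81 shift total [-2.4    5.401  0.01 ] -> 8 rows of [-0.3    0.675  0.001] tilt [ 0.0008 -0.    ]
[[0.70847638 0.34041852 0.1       ]]
[[0.69181952 0.32620638 0.15      ]]
```

Emit:
apply_moves(plan="-.15 .3 0 0 0 0;-.3 .675 0 0 0 0;-.3 .675 0 0 0 0;-.3 .675 0 0 0 0;-.3 .675 0 0 0 0;-.3 .675 0 0 0 0;-.3 .675 0 0 0 0;-.3 .675 0 0 0 0;-.3 .675 0 0 0 0;-.15 .3 0 0 0 0")

```text
time_s: 28.25
position: [0.5565, 0.4033, 0.1621]
tcp_rot: [[-1.0, 0.001, -0.002], [0.001, 1.0, 0.001], [0.002, 0.001, -1.0]]
force: [0.5, -0.1, 0.3]
opening: 0.314
grasp_force: 29.9
```

Emit:
apply_moves(plan="0 0 0 0 0 0;0 0 0 0 0 0;0 0 0 0 0 0")

```text
time_s: 28.5
position: [0.5545, 0.398, 0.1628]
tcp_rot: [[-1.0, 0.004, -0.005], [0.004, 1.0, -0.003], [0.005, -0.003, -1.0]]
force: [0.1, -0.5, -0.1]
opening: 0.313
grasp_force: 29.9
```

```bash
python3 - <<'E'
from h import *
st=bot.read_state(); i=capture("wrist"); save("w11.png",i); np.save("w11",i); c=cam("wrist",st); print(st["position"])
a=np.radians(10.8); R=np.array([[np.cos(a),-np.sin(a)],[np.sin(a),np.cos(a)]])
f=i.copy()
for q in ([75,82],[-75,82],[-75,-82],[75,-82],[42,0],[-54.5,45],[-54.5,-45],[-5.5,45],[-5.5,-45]):
    uv=proj(c,np.r_[np.array([.5377,.3626])+R@np.array(q)/1e3,.014])[0]; cv2.circle(f,tuple(int(round(t)) for t in uv),3,(0,255,0),1); print(q,uv.round(1))
save("w11a.png",f)
E
```

```text
[0.55449648 0.39804967 0.16284747]
[75, 82] [383.3 232.7]
[-75, 82] [356.8  66. ]
[-75, -82] [169.1 105.1]
[75, -82] [214.5 263.1]
[42, 0] [290.4 215.5]
[-54.5, 45] [318.1  99.6]
[-54.5, -45] [216.4 120.3]
[-5.5, 45] [328.7 155.8]
[-5.5, -45] [230.4 174.9]
```

View pics/w11a.png

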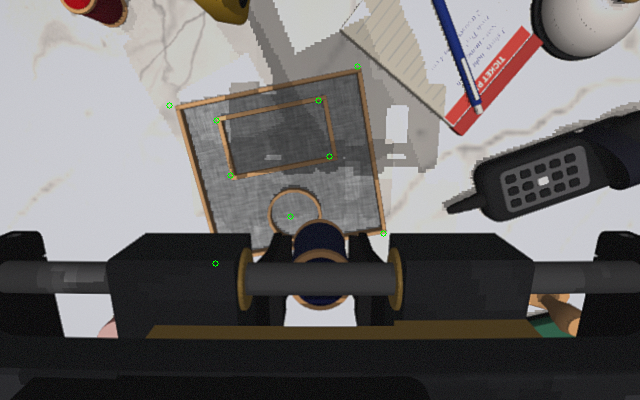

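The last allowed view shows the tray corners at (178,107), (358,70) and (385,233). The cup ring is centred near (295,212) and the pocket near (277,137). My predicted marks were about 4 px off, so I'll correct from these.

```bash
python3 - <<'E'
from h import *
i=np.load("w11.npy"); st=bot.read_state(); 
c=cam("wrist",dict(tcp_rot=st["tcp_rot"],position=np.array([.5545,.398,.16285]))); print(st["position"])
P=ray(c,[[178,107],[358,70],[385,233]],.014)[:,:2]
e=P[1]-P[0]; print("len",np.linalg.norm(e),"yaw",np.degrees(np.arctan2(e[1],e[0]))-90, np.degrees(np.arctan2(*(P[2]-P[1])[::-1])))
u=e/np.linalg.norm(e); ex=np.array([u[1],-u[0]]); cen=P[:2].mean(0)+.075*ex
print("centre",cen,"cup",cen+.042*ex,"pocket",cen-.03*ex)
print("cup ray",ray(c,[[295.5,212.5]],.014),"pocket ray",ray(c,[[277,137]],.014))
h=cv2.cvtColor(i,cv2.COLOR_RGB2HSV); m=((h[...,1]>70)&(h[...,0]>8)&(h[...,0]<25)).astype(np.uint8)
q=m[180:216,262:328]; ys,xs=np.nonzero(q); Q=ray(c,np.c_[xs+262,ys+180],.014)[:,:2]
A=np.c_[2*Q,np.ones(len(Q))]; s=np.linalg.lstsq(A,(Q**2).sum(1),rcond=None)[0]; print("circle",s[:2],np.sqrt(s[2]+s[:2]@s[:2]),len(Q))
E
```

```text
[0.55477646 0.39780043 0.16349718]
len 0.15722384439888387 yaw 10.67455476402327 11.192671348723376
centre [0.54024796 0.36687233] cup [0.58152115 0.374652  ] pocket [0.5107671  0.36131542]
cup ray [[0.57618827 0.37529661 0.014     ]] pocket ray [[0.50731473 0.36052587 0.014     ]]
circle [0.57764361 0.37420767] 0.02322657819674898 323
```

```bash
python3 -c "
from h import *
go(.578,.3745,.0255)"
```

```text
yaw0 89.76 shift total [-0.477 -0.458  2.759] -> 4 rows of [-0.119 -0.114  0.69 ] tilt [-0.0038 -0.0023]
```

Emit:
apply_moves(plan="-.25 -.23 0 0 0 0;-.23 -.23 .3 0 0 0;0 0 .5 0 0 0;0 0 .5 0 0 0;0 0 .3 0 0 0;0 0 0 0 0 0;0 0 0 0 0 0;0 0 0 0 0 0")

```text
time_s: 29.22
position: [0.5815, 0.3755, 0.0859]
tcp_rot: [[-1.0, 0.005, 0.002], [0.005, 1.0, 0.0], [-0.002, 0.0, -1.0]]
force: [-0.6, 0.5, -0.3]
opening: 0.315
grasp_force: 29.9
```

```bash
python3 -c "
from h import *
print(bot.read_state()['position']);go(.578,.3745,.0255)"
```

```text
[0.58150196 0.37547446 0.08591771]
yaw0 89.73 shift total [ 0.072 -0.02   1.208] -> 2 rows of [ 0.036 -0.01   0.604] tilt [0.0016 0.0005]
```

Emit:
apply_moves(plan=".05 -.02 .2 0 0 0;0 0 .3 0 0 0;0 0 .3 0 0 0;0 0 .2 0 0 0;0 0 .1 0 0 0;0 0 .1 0 0 0;0 0 0 0 0 0;0 0 0 0 0 0")

```text
time_s: 29.88
position: [0.578, 0.3756, 0.0257]
tcp_rot: [[-1.0, 0.003, 0.001], [0.003, 1.0, 0.0], [-0.001, 0.0, -1.0]]
force: [0.6, 0.6, 0.6]
opening: 0.315
grasp_force: 30.0
```

Emit:
apply_moves(plan="0 0 0 0 0 0;0 0 0 0 0 0;0 0 0 0 0 0;0 0 0 0 0 0", gripper=0)

```text
time_s: 30.22
position: [0.5778, 0.3755, 0.0257]
tcp_rot: [[-1.0, 0.003, 0.001], [0.003, 1.0, 0.0], [-0.001, 0.0, -1.0]]
force: [0.3, 0.7, 0.6]
opening: 0.479
grasp_force: 0.0
```

Emit:
apply_moves(plan="0 0 -.2 0 0 0;0 0 -.4 0 0 0;0 0 -.6 0 0 0;0 0 -.7 0 0 0;0 0 -.7 0 0 0;.7 0 -.2 0 0 0;.7 0 0 0 0 0;.7 0 0 0 0 0;0 0 0 0 0 0;0 0 0 0 0 0")

```text
time_s: 31.05
position: [0.4704, 0.3758, 0.1663]
tcp_rot: [[-1.0, 0.001, -0.0], [0.001, 1.0, -0.0], [0.0, -0.0, -1.0]]
force: [1.5, 0.1, -0.7]
opening: 0.501
grasp_force: 0.0
```

```bash
python3 - <<'E'
from h import *
st=bot.read_state(); i=capture("wrist"); np.save("w12",i); c=cam("wrist",st); print(st["position"])
# expected label position if standing in cup
print("pred label",proj(c,[[.579,.3745,.050]]),"cup",proj(c,[[.578,.3745,.014]]))
h=cv2.cvtColor(i,cv2.COLOR_RGB2HSV)
for z in [0]:
    m=((h[...,0]>105)&(h[...,0]<135)&(h[...,1]>90)&(h[...,2]<140)).astype(np.uint8); m[232:]=0
    for k in cv2.findContours(m,0,2)[0]:
        if cv2.contourArea(k)>60: print("navy",cv2.boundingRect(k),cv2.contourArea(k))
t=capture("top"); np.save("t12",t)
h=cv2.cvtColor(t,cv2.COLOR_RGB2HSV); m=((h[...,0]>105)&(h[...,0]<135)&(h[...,1]>90)&(h[...,2]<140)).astype(np.uint8)[140:240,160:260]
for k in cv2.findContours(m,0,2)[0]:
    if cv2.contourArea(k)>5: b=cv2.boundingRect(k); print("top navy",b[0]+160,b[1]+140,b[2:]); 
print(proj(cam("top"),[[.579,.3745,.05]]))
go(.384,.3226,.165,90)
E
```

```text
[0.47036025 0.37581812 0.16634155]
pred label [[318.35175416 314.85086676]] cup [[318.46833689 293.59723839]]
navy (439, 73, 54, 128) 926.0
navy (0, 50, 27, 25) 431.0
top navy 199 175 (7, 7)
top navy 194 172 (6, 7)
[[196.4941611  175.82717504]]
turn 1 rows of az -0.0005
yaw0 89.82 shift total [ 1.796 -1.073  0.02 ] -> 3 rows of [ 0.599 -0.358  0.007] tilt [0.0027 0.0012]
```

By masks, the spool stands in the cup: its top-view label is at (197,175.5), against (196.5,175.8) predicted. Next is the tape.

Emit:
apply_moves(plan=".6 -.36 0 0 0 0;.6 -.36 0 0 0 0;.6 -.36 0 0 0 0;0 0 0 0 0 0;0 0 0 0 0 0;0 0 0 0 0 0;0 0 0 0 0 0", gripper=0.4)

```text
time_s: 31.73
position: [0.3854, 0.3231, 0.1658]
tcp_rot: [[-1.0, 0.004, 0.004], [0.004, 1.0, 0.002], [-0.004, 0.002, -1.0]]
force: [0.0, -0.3, -0.3]
opening: 0.7
grasp_force: 0.0
```

```bash
python3 - <<'E'
from h import *
st=bot.read_state(); i=capture("wrist"); np.save("w13",i); save("w13.png",i); c=cam("wrist",st); print(st["position"])
h=cv2.cvtColor(i,cv2.COLOR_RGB2HSV)
for vmin in (0,150,200):
    m=((h[...,0]>20)&(h[...,0]<35)&(h[...,1]>120)&(h[...,2]>vmin)).astype(np.uint8); m[:,:200]=0;m[:,460:]=0; m[240:]=0
    k=max(cv2.findContours(m,0,2)[0],key=cv2.contourArea); print(vmin,cv2.boundingRect(k),cv2.contourArea(k)); print(cv2.minAreaRect((ray(c,k.reshape(-1,2),.058)[:,:2]*1000).astype(np.float32)))
# print coarse V / class grid
for y in range(90,240,6): print(y,"".join("Y" if (20<h[y,x,0]<35 and h[y,x,1]>120 and h[y,x,2]>150) else "y" if (20<h[y,x,0]<35 and h[y,x,1]>120) else "#" if h[y,x,2]<60 else "." for x in range(240,420,3)))
E
```

```text
[0.38540157 0.32312253 0.16580158]
0 (301, 150, 45, 78) 2558.0
((377.412353515625, 326.0760803222656), (29.9183406829834, 60.40848159790039), 79.75983428955078)
150 (301, 189, 41, 39) 1215.0
((391.6546936035156, 323.8668212890625), (28.6898193359375, 31.613956451416016), 80.63500213623047)Traceback (most recent call last):
  File "<stdin>", line 6, in <module>
ValueError: max() iterable argument is empty
```

```bash
python3 - <<'E'
from h import *
st=bot.read_state(); i=np.load("w13.npy"); c=cam("wrist",st); h=cv2.cvtColor(i,cv2.COLOR_RGB2HSV)
for y in range(120,240,4): print(y,"".join("Y" if (20<h[y,x,0]<35 and h[y,x,1]>120 and h[y,x,2]>110) else "y" if (20<h[y,x,0]<35 and h[y,x,1]>120) else "#" if h[y,x,2]<60 else "." for x in range(270,380,2)))
a=np.radians(-10)
for q in ((30,16),(30,-16),(-30,16),(-30,-16)):
    print(q,proj(c,np.r_[.382+(q[0]*np.cos(a)-q[1]*np.sin(a))/1e3,.325+(q[0]*np.sin(a)+q[1]*np.cos(a))/1e3,.058]).round(0),proj(c,np.r_[.382+(q[0]*np.cos(a)-q[1]*np.sin(a))/1e3,.325+(q[0]*np.sin(a)+q[1]*np.cos(a))/1e3,.02]).round(0))
E
```

```text
120 .......................................................
124 .......................................................
128 .......................................................
132 .......................................................
136 .......................................................
140 .......................................................
144 .......................................................
148 .......................................................
152 ......................yy.yyyy..........................
156 .....................yyy.yyyyy..yyyy...................
160 .....................yyyyyy.yyyyyyyyy..................
164 ....................yyyyyy#####yyyyyy..................
168 ...................yyyy.y.#######yyyyy.................
172 ...................yyyyyy########yyyyy.................
176 ...................YYYYYY#######YYYYYY.................
180 ..................yyyyyyyy..####yYYYY..................
184 .................#yyyyyyyy.yyyyyyyyy...................
188 ..................YYYYYYYyyyyyyyyyyyy..................
192 ................
[... 151 characters left out ...]
........
204 ................yYYYYYYYYYYYYYYYYYY....................
208 ................YYYYYYYYYYYYYYYYYYY....................
212 ................YYYYYYYYYYYYYYYYYY.....................
216 ................YYYYYYYYYYYYYYYYYY.....................
220 ................YYYYYYYYYYYYYYYYY......................
224 ..................YYYYYYYYYYYYYYY......................
228 .......................................................
232 .......................................................
236 .......................................................
(30, 16) [[335. 235.]] [[333. 220.]]
(30, -16) [[296. 228.]] [[299. 215.]]
(-30, 16) [[349. 162.]] [[345. 156.]]
(-30, -16) [[308. 155.]] [[309. 150.]]
```

The tape's top face spans columns 302–345 and rows 152–226, which gives a yaw of about −10° and a case centre of about (0.380, 0.325). Its end points toward the robot.

```bash
python3 -c "
from h import *
go(.380,.325,.024,80)"
```

```text
turn 2 rows of az 0.0136
yaw0 89.77 shift total [0.113 0.016 2.832] -> 4 rows of [0.028 0.004 0.708] tilt [0.0028 0.0014]
```

Emit:
apply_moves(plan="0 0 0 0 0 .0136;0 0 0 0 0 .0136;.11 .02 .2 0 0 0;0 0 .6 0 0 0;0 0 .6 0 0 0;0 0 .6 0 0 0;0 0 .5 0 0 0;0 0 .3 0 0 0;0 0 0 0 0 0;0 0 0 0 0 0")

```text
time_s: 32.62
position: [0.3779, 0.3243, 0.0244]
tcp_rot: [[-0.985, 0.174, -0.001], [0.174, 0.985, -0.0], [0.001, -0.001, -1.0]]
force: [-0.2, 0.1, 0.1]
opening: 0.702
grasp_force: 0.0
```

Emit:
apply_moves(plan="0 0 0 0 0 0;0 0 0 0 0 0;0 0 0 0 0 0;0 0 0 0 0 0;0 0 0 0 0 0;0 0 0 0 0 0;0 0 0 0 0 0;0 0 0 0 0 0;0 0 0 0 0 0", gripper=-1)

```text
time_s: 33.37
position: [0.3779, 0.3246, 0.026]
tcp_rot: [[-0.985, 0.174, 0.002], [0.174, 0.985, 0.001], [-0.002, 0.002, -1.0]]
force: [-0.3, 0.7, 6.8]
opening: 0.358
grasp_force: 30.0
```

Emit:
apply_moves(plan="0 0 -.1 0 0 0;0 0 -.4 0 0 0;0 0 -.6 0 0 0;0 0 -.6 0 0 0;0 0 -.5 0 0 0;0 0 -.3 0 0 0;0 0 0 0 0 0;0 0 0 0 0 0")

```text
time_s: 34.03
position: [0.3769, 0.3238, 0.1505]
tcp_rot: [[-0.985, 0.173, 0.001], [0.173, 0.985, 0.0], [-0.0, 0.0, -1.0]]
force: [0.2, -0.0, -1.6]
opening: 0.359
grasp_force: 30.0
```

```bash
python3 -c "
from h import *
go(.510,.354,.14,10.8)"
```

```text
turn 11 rows of az 0.0175
yaw0 80.02 shift total [0.095 2.729 0.212] -> 4 rows of [0.024 0.682 0.053] tilt [0.0005 0.0001]
```

Emit:
apply_moves(plan="0 0 0 0 0 .0175;0 0 0 0 0 .0175;0 0 0 0 0 .0175;0 0 0 0 0 .0175;0 0 0 0 0 .0175;0 0 0 0 0 .0175;0 0 0 0 0 .0175;0 0 0 0 0 .0175;0 0 0 0 0 .0175;0 0 0 0 0 .0175")

```text
time_s: 34.87
position: [0.3756, 0.323, 0.1481]
tcp_rot: [[-0.287, 0.958, -0.005], [0.958, 0.287, -0.003], [-0.001, -0.005, -1.0]]
force: [0.4, -0.3, -1.5]
opening: 0.362
grasp_force: 30.0
```

Emit:
apply_moves(plan="0 0 0 0 0 .0175;.02 .4 0 0 0 0;.02 .6 0 0 0 0;.02 .65 0 0 0 0;.02 .6 0 0 0 0;.02 .48 0 0 0 0;0 0 0 0 0 0;0 0 0 0 0 0;0 0 0 0 0 0;0 0 0 0 0 0")

```text
time_s: 35.7
position: [0.5079, 0.3535, 0.1486]
tcp_rot: [[-0.186, 0.983, -0.005], [0.983, 0.186, -0.002], [-0.001, -0.005, -1.0]]
force: [-0.2, 0.3, -1.6]
opening: 0.36
grasp_force: 30.0
```

```bash
python3 - <<'E'
from h import *
st=bot.read_state(); print(st["position"]); go(.510,.354,.0305,10.8)
# tray re-measure: camera at +y side
i=capture("wrist"); np.save("w14",i); save("w14.png",i); c=cam("wrist",st); h=cv2.cvtColor(i,cv2.COLOR_RGB2HSV)
a=np.radians(10.8); R=np.array([[np.cos(a),-np.sin(a)],[np.sin(a),np.cos(a)]]); cen=np.array([.5385,.3665])
for q in ([75,82],[-75,82],[-54.5,45],[-5.5,45]): print(q,proj(c,np.r_[cen+R@np.array(q)/1e3,.014]).round(1))
m=((h[...,1]>70)&(h[...,0]>8)&(h[...,0]<25))
for y in range(40,232,6): print(y,"".join("w" if m[y,x-1:x+2].any() else "." for x in range(180,460,4)))
E
```

```text
[0.50789099 0.35346355 0.14863923]
turn 1 rows of az -0.0002
yaw0 10.73 shift total [0.005 0.055 2.363] -> 4 rows of [0.001 0.014 0.591] tilt [-0.0045 -0.002 ]
[75, 82] [[454.3  84.6]]
[-75, 82] [[268.7  84.3]]
[-54.5, 45] [[294.9 130.7]]
[-5.5, 45] [[353.9 130.7]]
40 ......................................................................
46 ......................................................................
52 ......................................................................
58 ......................................................................
64 ......................................................................
70 ......................................................................
76 ......................................................................
82 ......................................................................
88 ......................wwwwwwwwwwwwwwwwwwwwwwwwwwwwwwwwwwwwwwwwwwwwwww.
94 .......................w..........................................www.
100 .......................w..........................................www.
106 ...............
[... 855 characters left out ...]
.....ww.ww.......ww.ww...
178 .......................ww...ww.............ww.....w..w...www.wwwwww...
184 .......................ww...ww.............ww....ww..w..ww.....wwww...
190 .......................ww...ww.............ww.....w..w.ww.......www...
196 .......................ww...wwwwwwwwwwwww..ww.....ww...ww.......ww....
202 .......................ww...wwwwwwwwwwwwwwwww......ww...ww.....www....
208 ........................w...wwwwwwwwwwwwwwwww........wwwwwwwww..ww....
214 .......................ww..wwwwwwwwwwwwwwwwww...................ww....
220 ........................w..wwwwwwwwwwwwwwwwww...................ww....
226 ........................w..wwwwwwwwwwwwwwwwww...................ww....
```

By mask, the tray's pocket, cup and upright spool all match the expected place to within 2 mm. I'll lower the tape.

Emit:
apply_moves(plan="0 .04 .3 0 0 0;0 0 .5 0 0 0;0 0 .5 0 0 0;0 0 .4 0 0 0;0 0 .25 0 0 0;0 0 .15 0 0 0;0 0 .1 0 0 0;0 0 .1 0 0 0;0 0 0 0 0 0;0 0 0 0 0 0")

```text
time_s: 36.58
position: [0.5127, 0.3549, 0.0359]
tcp_rot: [[-0.186, 0.983, 0.001], [0.983, 0.186, 0.0], [0.0, 0.001, -1.0]]
force: [-0.6, -0.3, -1.4]
opening: 0.36
grasp_force: 30.0
```

```bash
python3 -c "
from h import *
print(bot.read_state()['position'],bot.read_state()['force']);go(.5105,.3535,.0295)"
```

```text
[0.5127265  0.35489087 0.03591097] [-0.64492965 -0.33562548 -1.36205764]
yaw0 10.72 shift total [-0.019 -0.049  0.128] -> 1 rows of [-0.019 -0.049  0.128] tilt [0.0011 0.0005]
```

Emit:
apply_moves(plan="-.02 -.05 0 0 0 0;0 0 .04 0 0 0;0 0 .04 0 0 0;0 0 .03 0 0 0;0 0 .02 0 0 0;0 0 0 0 0 0;0 0 0 0 0 0")

```text
time_s: 37.17
position: [0.5102, 0.3533, 0.0301]
tcp_rot: [[-0.186, 0.983, 0.0], [0.983, 0.186, 0.0], [0.0, 0.001, -1.0]]
force: [-2.2, -1.3, 6.3]
opening: 0.365
grasp_force: 30.0
```

Emit:
apply_moves(plan="0 0 0 0 0 0;0 0 0 0 0 0;0 0 0 0 0 0;0 0 0 0 0 0;0 0 0 0 0 0", gripper=0.1)

```text
time_s: 37.58
position: [0.5101, 0.3532, 0.0286]
tcp_rot: [[-0.186, 0.983, 0.0], [0.983, 0.186, -0.0], [-0.0, 0.0, -1.0]]
force: [-0.3, -0.3, -0.3]
opening: 0.537
grasp_force: 0.0
```

Emit:
apply_moves(plan="0 0 -.2 0 0 0;0 0 -.4 0 0 0;0 0 -.6 0 0 0;0 0 -.7 0 0 0;0 0 -.7 0 0 0;-.5 0 -.3 0 0 0;-.7 0 0 0 0 0;-.7 0 0 0 0 0;0 0 0 0 0 0;0 0 0 0 0 0")

```text
time_s: 38.42
position: [0.5282, 0.2583, 0.1747]
tcp_rot: [[-0.182, 0.983, 0.001], [0.983, 0.182, 0.0], [0.0, 0.001, -1.0]]
force: [-0.1, -0.3, -0.2]
opening: 0.551
grasp_force: 0.0
```

```bash
python3 - <<'E'
from h import *
st=bot.read_state(); print(st["position"],st["opening"]); t=capture("top"); s=capture("scene"); w=capture("wrist"); c=cam("wrist",st)
T=cam("top"); a=np.radians(-79.2); R=np.array([[np.cos(a),-np.sin(a)],[np.sin(a),np.cos(a)]]); o=np.array([.509,.360])
h=cv2.cvtColor(w,cv2.COLOR_RGB2HSV)
m=((h[...,0]>20)&(h[...,0]<35)&(h[...,1]>120)).astype(np.uint8); m[232:]=0
for k in cv2.findContours(m,0,2)[0]:
    if cv2.contourArea(k)>200: print("wrist tape",cv2.boundingRect(k),cv2.minAreaRect((ray(c,k.reshape(-1,2),.062)[:,:2]*1000).astype(np.float32)))
P=lambda q,z:np.r_[o+R@np.array(q)/1e3,z]
print("pred wrist",proj(c,[P(q,.062) for q in ((-23,16),(-23,-16),(37,16),(37,-16))]).round(0).tolist())
h=cv2.cvtColor(t,cv2.COLOR_RGB2HSV); m=((h[...,0]>20)&(h[...,0]<35)&(h[...,1]>120)).astype(np.uint8); m[:140]=0; m[270:]=0
for k in cv2.findContours(m,0,2)[0]:
    if cv2.contourArea(k)>40: print("top tape",cv2.boundingRect(k))
print("pred top",proj(T,[P(q,.062) for q in ((-23,16),(-23,-16),(37,16),(37,-16))]).round(0).tolist())
E
```

```text
[0.5282039  0.25826977 0.17465849] 0.5508435412237874
wrist tape (299, 43, 42, 79) ((511.1542663574219, 345.252685546875), (30.7741641998291, 55.68095397949219), 10.547542572021484)
pred wrist [[342.0, 28.0], [298.0, 28.0], [342.0, 113.0], [299.0, 113.0]]
pred top [[191.0, 197.0], [193.0, 209.0], [213.0, 192.0], [215.0, 205.0]]
```

```bash
python3 - <<'E'
from h import *
st=bot.read_state(); w=capture("wrist"); c=cam("wrist",st); h=cv2.cvtColor(w,cv2.COLOR_RGB2HSV); np.save("w15",w)
for y in range(0,190,4): print(y,"".join("Y" if (20<=h[y,x,0]<35 and h[y,x,1]>120) else "w" if (8<h[y,x,0]<25 and h[y,x,1]>70) else "#" if h[y,x,2]<60 else "." for x in range(240,460,3)))
o=np.array([.509,.360]); a=np.radians(10.8); R=np.array([[np.cos(a),-np.sin(a)],[np.sin(a),np.cos(a)]])
print("pocket in",[proj(c,np.r_[o+R@np.array(q)/1e3,.014]).round(0).tolist() for q in ((-24.5,45),(24.5,45),(-24.5,-45),(24.5,-45))])
E
```

```text
0 ..........w.......................................................#ww.....
4 ..........w.......................................................www.....
8 ..........w.......................................................www.....
12 ..........w.....wwwwwwwwwwwwwwwwwwwwwww...........................www.....
16 ..........w.....wwwwwwwwwwwwwwwwwwwwwww...........................ww......
20 ..........w.....ww...................ww...........................ww......
24 ..........w.....ww...................ww...........................ww......
28 ..........w.....ww...................w............................ww......
32 ..........w.....ww...................w............................ww......
36 ..........ww....ww...................w............................ww......
40 ..........ww....ww...................w...........................#ww......
44 ..........ww....ww....wYY#w#wwYYw...#w.............wwwwwwwww.....#ww......
48 ..........ww....ww...YYYY#####YYYY..#w...........ww.....wwwwww...www......
52 ..........ww....ww..YYYYY#####YYYY...w.........ww.....ww######ww.www......
56 ........
[... 2044 characters left out ...]
...wwwwwwwwwwwwwwwwwwwwwwwwwwwwwwwwwwwwwwwwwwwwwwwwwwwwww.........
164 ...........wwwwwwwwwwwwwwwwwwwwwwwwwwwwwwwwwwwwwwwwwwwwwwwwwwwwww.........
168 ..........................................................................
172 ..........................................................................
176 ..........................................................................
180 ..........................................................................
184 ..........................................................................
188 ..........................................................................
pocket in [[[292.0, 16.0]], [[350.0, 16.0]], [[294.0, 125.0]], [[348.0, 125.0]]]
```

By mask the tape is inside the pocket and on the floor, but close to its −y end wall, about 8 mm off centre. I'll regrip it and centre it.

```bash
python3 -c "
from h import *
go(.5101,.3500,.12);go(.5101,.3500,.033)"
```

```text
yaw0 10.78 shift total [ 1.816 -0.006  1.077] -> 3 rows of [ 0.605 -0.002  0.359] tilt [-0.0001  0.0003]
yaw0 10.78 shift total [ 1.815 -0.006  2.817] -> 5 rows of [ 0.363 -0.001  0.563] tilt [-0.0001  0.0003]
```

Emit:
apply_moves(plan=".6 0 0 0 0 0;.6 0 .1 0 0 0;.6 0 .3 0 0 0;0 0 .5 0 0 0;0 0 .6 0 0 0;0 0 .6 0 0 0;0 0 .4 0 0 0;0 0 .3 0 0 0;0 0 0 0 0 0;0 0 0 0 0 0")

```text
time_s: 39.45
position: [0.5099, 0.349, 0.0328]
tcp_rot: [[-0.187, 0.982, -0.002], [0.982, 0.187, -0.001], [-0.0, -0.002, -1.0]]
force: [-0.1, -0.4, -0.7]
opening: 0.55
grasp_force: 0.0
```

Emit:
apply_moves(plan="0 0 0 0 0 0;0 0 0 0 0 0;0 0 0 0 0 0;0 0 0 0 0 0;0 0 0 0 0 0;0 0 0 0 0 0", gripper=-1)

```text
time_s: 39.95
position: [0.5115, 0.3487, 0.0351]
tcp_rot: [[-0.186, 0.983, 0.002], [0.983, 0.186, 0.001], [0.001, 0.002, -1.0]]
force: [-1.6, 0.6, 6.6]
opening: 0.364
grasp_force: 30.0
```

Emit:
apply_moves(plan="0 0 -.03 0 0 0;0 0 -.03 0 0 0;.04 0 0 0 0 0;.04 0 0 0 0 0;.04 0 0 0 0 0;.02 0 0 0 0 0;0 0 0 0 0 0;0 0 0 0 0 0")

```text
time_s: 40.62
position: [0.5095, 0.3552, 0.0366]
tcp_rot: [[-0.186, 0.983, -0.0], [0.983, 0.186, -0.0], [-0.0, -0.0, -1.0]]
force: [-0.6, -0.5, -2.6]
opening: 0.363
grasp_force: 30.0
```

Moved about 6.6 mm with no side load. Lower, release and check.

Emit:
apply_moves(plan="0 0 .03 0 0 0;0 0 .03 0 0 0;0 0 .02 0 0 0;0 0 0 0 0 0;0 0 0 0 0 0")

```text
time_s: 41.03
position: [0.5098, 0.3553, 0.0351]
tcp_rot: [[-0.186, 0.983, 0.001], [0.983, 0.186, 0.0], [0.0, 0.001, -1.0]]
force: [-2.2, -1.4, 10.8]
opening: 0.364
grasp_force: 30.0
```

Emit:
apply_moves(plan="0 0 0 0 0 0;0 0 0 0 0 0;0 0 0 0 0 0;0 0 0 0 0 0;0 0 0 0 0 0", gripper=0.1)

```text
time_s: 41.45
position: [0.5097, 0.3551, 0.0325]
tcp_rot: [[-0.186, 0.983, -0.0], [0.983, 0.186, -0.0], [-0.0, -0.0, -1.0]]
force: [0.3, -0.1, 0.7]
opening: 0.536
grasp_force: 0.0
```

Emit:
apply_moves(plan="0 0 -.2 0 0 0;0 0 -.4 0 0 0;0 0 -.6 0 0 0;0 0 -.7 0 0 0;0 0 -.7 0 0 0;-.5 0 -.3 0 0 0;-.7 0 0 0 0 0;-.7 0 0 0 0 0;0 0 0 0 0 0;0 0 0 0 0 0")

```text
time_s: 42.28
position: [0.5278, 0.2602, 0.1786]
tcp_rot: [[-0.182, 0.983, 0.0], [0.983, 0.182, 0.0], [0.0, 0.001, -1.0]]
force: [-0.6, 0.4, -0.3]
opening: 0.553
grasp_force: 0.0
```

```bash
python3 - <<'E'
from h import *
st=bot.read_state(); print(st["position"]); w=capture("wrist"); c=cam("wrist",st); h=cv2.cvtColor(w,cv2.COLOR_RGB2HSV)
for y in range(0,140,6): print(y,"".join("Y" if (20<=h[y,x,0]<35 and h[y,x,1]>120) else "w" if (8<h[y,x,0]<25 and h[y,x,1]>70) else "#" if h[y,x,2]<60 else "." for x in range(270,450,3)))
m=((h[...,0]>=20)&(h[...,0]<35)&(h[...,1]>120)).astype(np.uint8); m[232:]=0
k=max(cv2.findContours(m,0,2)[0],key=cv2.contourArea); print(cv2.minAreaRect((ray(c,k.reshape(-1,2),.062)[:,:2]*1000).astype(np.float32)))
t=capture("top"); a=np.load("top.npy"); 
for n,(x0,y0,x1,y1) in dict(red=(245,232,270,256),white=(393,220,418,242)).items(): print(n,np.abs(t[y0:y1,x0:x1].astype(int)-a[y0:y1,x0:x1]).mean())
h=cv2.cvtColor(t,cv2.COLOR_RGB2HSV); m=((h[...,0]>100)&(h[...,0]<125)&(h[...,1]>90)).astype(np.uint8); m[:140]=0;m[215:]=0;m[:,:395]=0;m[:,480:]=0
k=max(cv2.findContours(m,0,2)[0],key=cv2.contourArea); print("cover",cv2.minAreaRect((ray(cam("top"),k.reshape(-1,2),.033)[:,:2]*1000).astype(np.float32)))
E
```

```text
[0.52782229 0.26023611 0.17855001]
0 w......................................................#ww..
6 w......................................................#ww..
12 w.....wwwwwwwwwwwwwwwwwwwwww...........................www..
18 w.....wwwwww###..#.#.#.#.#ww...........................ww...
24 w.....ww..................ww...........................ww...
30 w.....ww..................ww...........................ww...
36 w.....ww...wYY#####YYY....ww...........................ww...
42 w.....ww..YYYY#####YYYYw..ww..............wwwww........ww...
48 ww....ww..YYYY#####YYYYw..ww..........www....wwwwww....ww...
54 ww....ww..YYYYYYYYYYYYYY..ww........ww.....ww#######w.#ww...
60 ww....ww.#YYYYYYYYYYYYYw..ww.......ww...##ww#########wwww...
66 ww....ww.#YYYYYYYYYYYYYw..ww......#w...###w##########www....
72 ww....ww.#YYYYYYYYYYYYYw..ww......ww...###ww########wwww....
78 ww....ww.#YYYYYYYYYYYYYw..ww......ww...w###www###.www.ww....
84 ww....ww.#YYYYYYYYYYYYYw..ww.......ww....w#####....ww.ww....
90 .w.....w.#YYYYYYYYYYYYY...ww........ww...........ww...ww....
96 .w....ww..YYYYYYYYYYYYY...ww.........#www.....www....#ww....
102 .w.....w..YYYYYYYYYYYYY...ww.........................www....
108 .w.....w...YYYYYYYYYYYw...ww.........................ww.....
114 .w.....w..................ww.........................ww.....
120 .w.....w..................w..........................ww.....
126 .w#....wwwwwwwwwwwwwwwwwwww..........................ww.....
132 .w#..................................................ww.....
138 .ww..................................................ww.....
((508.7724304199219, 353.6273498535156), (30.822219848632812, 55.896209716796875), 9.735745429992676)
red 39.92777777777778
white 0.6036363636363636
cover ((561.139892578125, -260.7332763671875), (166.74911499023438, 152.1334991455078), 86.29837036132812)
```

The tape is centred in the pocket, the cover centre is at (0.561, −0.261) on the case, and the arm touches nothing. The large pixel change at the red spool is probably the arm blocking the top view there, as nothing came near it. Handing in.

```bash
python3 -c "
from rig import bot
print(bot.hand_in())"
```

```text
the job is handed in; nothing more can be done
None
```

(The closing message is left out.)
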